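# Torque up a rack-foot cleat with a click wrench

## Task

Bolt up the rack foot: push the slotted angle cleat along its base plate until it is fully home against the upright, then take the click wrench from the tool tray, fit its square socket fully down over the square nut and turn it clockwise (seen from above) until the nut is tight and the wrench's handle joint visibly trips. Then lift the wrench off and lay it flat back inside the tray, set down rather than dropped, with the cleat still home and the nut still tight; leave the carton, the tape roll and the spare cleat where they are.

Things in the scene. Friction and masses are not known exactly. Their poses are not given: they have to be found in the camera images.
- rack_foot: Fixed dark steel base plate 140 (x) x 250 (y) x 10 mm with a grey channel upright stub, 64 mm wide (x) and 110 mm high, standing near its +y end. Origin: centre of the plate's underside; the upright's face towards the cleat lies at y = +58 mm in this frame. The stud with the nut stands at (0, -40 mm).
- cleat (a joint): Slide of the bright steel angle cleat along the rack foot's +y, 0 (fully out) to 0.05 m (fully home, leg against the upright). About 4 N of friction; stays where left. Its slotted flat, 60 mm wide, 8 mm thick, lies on the base plate under the nut; its upright leg is 60 mm wide (x), 8 mm thick (y), its top 95 mm above the bench.
- cleat_face (a point): Point on the cleat's upright leg: middle of the face that looks to the rack foot's -y (the side of the nut, away from the upright), 75 mm above the bench; axes parallel to the rack foot's. Pushing here towards +y of the rack foot drives the cleat home. At home it is 90 mm from the nut's axis.
- nut (a joint): Turn of the nut in rad, growing clockwise seen from above: 0 = loosest, 0.8 = tight against its stop. The start lies between 0 and 0.45. Before the stop it drags with 0.2 N m and stays where it is left; turning back to release the wrench can loosen it.
- nut_top (a point): Centre of the top face of the square nut, 42 mm above the bench. Nut: 34 mm across flats (x, y axes normal to the flats), 20 mm high, on a round flange 58 mm wide whose top is 22 mm above the bench; a 20 mm round stud sticks out 10 mm above the nut. When tight the flats stand at 45 degrees to the rack foot, so a handle can then point to its -x -y diagonal, clear of the upright.
- wrench: Loose click wrench, 201 mm long, 0.44 kg, flat in the tray, handle towards the robot. Head: steel square ring, 62 mm outside, 26 mm high, square through-opening 39 mm (sides parallel to its x, y): 2.5 mm play a side on the nut, any quarter turn, 0.16 rad before it bites. Origin: centre of the opening at the underside; +x along the handle, z up. Seated, it is 20 mm below nut_top.
- wrench_grip (a point): Centre of the black rubber handle, 112 mm along +x from the centre of the opening, 23 mm above the wrench's underside. The handle is a bar 22 mm wide and 22 mm high; the rubber reaches from 60 to 166 mm from the centre of the opening; 34 mm wide end cap. x along the handle. If let go while on the nut, the handle droops by about 0.16 rad.
- wrench_handle (a joint): Breakaway joint between the wrench's head and handle: vertical axis 42 mm along +x from the centre of the opening. 0 = straight, spring-held up to 0.55 N m at the joint (about 8 N sideways at the grip point); grows as the handle gives way clockwise, stop at 0.4 rad. Tripped at 0.15 rad or more; springs back to straight when let go.
- tray: Fixed grey plastic tool tray 270 (x) x 170 (y) mm, walls 5 mm thick and 28 mm high, floor 5 mm thick. Origin: centre of its underside.
- carton_mid (a point): Centre of a closed cardboard carton 90 x 130 x 80 mm. Bystander.
- tape_roll_mid (a point): Centre of a roll of brown packing tape lying flat, 104 mm across, 48 mm high. Bystander.
- spare_cleat_mid (a point): Loose spare steel angle, 60 x 130 mm with an 85 mm high leg at its +y end; the point is 30 mm above the middle of its flat. Bystander.
Things that resemble listed ones, but are neither listed nor needed, are in the scene too. What is shaped like the wrench but green is not meant.

How it is judged:
By the outcome, as a careful person would: the job done as asked, in the order asked, and still so for the second after the job is handed in, with the robot touching nothing.
It also fails if it takes over 66 s, if anything falls off the work surface, if the arm or the gripper's body presses on something with over 40 N, if the wrist force passes 120 N, or if a joint passes its speed limit or range.

## Robot

A 6-joint arm with a two-finger parallel gripper is mounted at the origin on the work surface. World frame = base frame: x ahead of the robot, y to its left, z up, the work surface at z = 0. Lengths are in mm, angles in rad, forces in N, time in s.
With the tool pointing down it reaches from about 350 to 975 mm from the base axis. Payload 7.1 kg.
Tool frame: the origin (TCP) lies at the very end of the fingers, on their centre line; the grasp point (between the pads) lies 19 mm behind it; z points along the fingers, y is the direction in which the jaws open and shut (so a half turn about z gives the same grasp; the last joint's range is limited). The gripper opens to 88 mm and grips with 3 to 60 N. Pads are 20 mm wide; open, the fingers measure 115 mm over their backs; the gripper's body (75 mm by 178 mm) begins 61 mm behind the grasp point.
Start: joints at [1.318, 0.423, 1.63, -0, 1.089, -0.019], TCP at [144.766, 607.986, 222.675] pointing down, gripper open.
Joint ranges: [-3, 3], [-0.9, 2.11], [0.09, 2.58], [-1.31, 4.45], [0.11, 2.69], [-2.54, 2.54]. Speed limits (rad/s): [2.39, 2.39, 3.01, 3.14, 3.14, 3.14].

## Interface

Orientations are given as a rotation vector (axis times angle).
In Python, from workcell import readout, imaging, close_job gives the robot as it stands.
- The arm moves only by the tool carry_out, never from a script. Its argument "rows" is a list of rows, each a list of 3 entries, a list of its own where there are three numbers: the shift along the tool's x, y, z in m, then the turn, a rotation vector about the tool's x, y, z in rad, then the closure, from 0 (fully open) to 1 (shut). In form: [[[dx, dy, dz], [wx, wy, wz], hand], ...]. A call has 1 to 12 rows; each row shifts and turns the commanded pose from where the row before left it, along the tool's axes as they then stand; what a row does not reach is not made up. A row lasts 1/12 s, in which the tool goes at most 41.7 mm and 7.16 degrees, less where a joint would pass 70% of its speed; a pose out of reach is approached as far as the arm can. A call with a gripper value outside its range is refused whole. The fingers move at their own pace and stop on an object; the grip force is fixed at half the most. Time passes only in rows, so rows that do not move let the fingers close. It gives the time, the measured TCP pose, the force and the opening at its end, in the units of the state.
- readout.get_obs(): the state, without advancing time (a new reading comes with each control period).
- imaging.get_image(name): name is "side" or "top"; returns the picture (384x512x3 uint8, red, green, blue); there is no depth.
- imaging.camera_params(name): a dict with "fx", "fy", "cx", "cy" (pixels), "rvec" (rotation vector, rad) and "tvec" (3), from world to camera coordinates, as OpenCV has them. Camera axes: x right, y down, z forward; pixel columns grow to the right and rows downward; lengths in mm; the calibration is good to about 2 mm. A picture is of the moment at which its call begins. camera_params takes no time and is no camera call.
- close_job(): hands the job in, once; it reports no verdict.
The state is a dict: "t": time; "qpos": joint angles; "qvel": joint speeds; "joint_torque": joint torques, N m; "ee_pos": TCP position; "orientation": TCP orientation; "ft_force": force on the tool from outside, world axes, zero at the start; "moment": the same for the moment, N m; "width": finger opening in mm.
Only numpy, scipy, OpenCV 4.12 (cv2) and the standard library are available. Lean on these libraries where they do the work, as an engineer would, in place of code of your own. Each camera call takes 0.05 s, during which the arm holds its last target.

## Working session

There is one attempt and no reset: what is moved stays moved. The work goes in short steps, Python scripts to look and compute and a tool call to move; the robot and the scene stay as the last step left them, time stands still between calls to the robot, and variables do not carry over. Pictures are saved under pics/ and viewed, and the job is handed in when it is done.

Besides the shell and the picture viewer there is one more tool, called by a JSON object that holds its "name" and its "arguments". carry_out: Moves the arm, as the interface text tells. Its arguments: {"type":"object","properties":{"rows":{"type":"array","items":{"type":"array"}}},"required":["rows"]}

```bash
mkdir -p pics; ls
python3 - <<'E'
from workcell import readout, imaging
import cv2
for n in("side","top"):
    im=imaging.get_image(n); cv2.imwrite(f"pics/{n}0.png",im[:,:,::-1]); print(n,imaging.camera_params(n))
print(readout.get_obs())
E
```

```text
pics
side {'fx': 459.16237021676056, 'fy': 459.16237021676056, 'cx': 259.0377377644836, 'cy': 194.0411515322841, 'rvec': array([ 2.27069118, -0.46394665,  0.18645029]), 'tvec': array([-608.99552273,  249.68663598,  952.2297382 ])}
top {'fx': 440.54885909637466, 'fy': 440.54885909637466, 'cx': 246.44498556840819, 'cy': 194.7070389934058, 'rvec': array([ 2.15909291, -2.20414387,  0.06680811]), 'tvec': array([  52.83908683,  648.94784332, 1269.54801856])}
{'t': 0.1, 'qpos': array([ 1.31798140e+00,  4.23749508e-01,  1.63062166e+00, -4.25431054e-05,
        1.08860869e+00, -1.90612270e-02]), 'qvel': array([-0.00026333, -0.00111006, -0.00032353, -0.00070417,  0.00026653,
        0.00042005]), 'joint_torque': array([-6.07954116e-04, -5.45614886e+01, -2.74324447e+01,  6.45731902e-02,
        1.88779196e-02, -2.25562621e-05]), 'ee_pos': array([144.66444449, 607.49996816, 221.98557256]), 'orientation': array([-3.66295587e-01, -3.12001292e+00,  2.16681912e-03]), 'ft_force': array([ 0.40213112, -0.00605492, -0.68722435]), 'moment': array([-0.03451988, -0.00739812, -0.00966718]), 'width': 87.47192804853722}
```

View pics/side0.png

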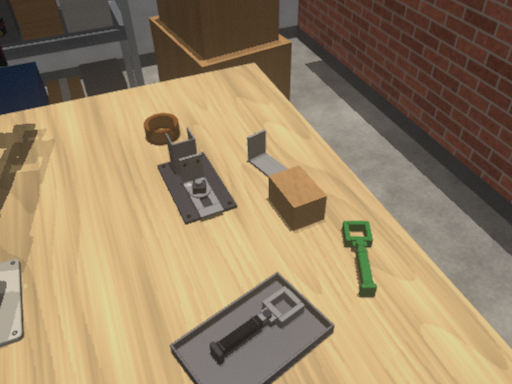

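View pics/top0.png

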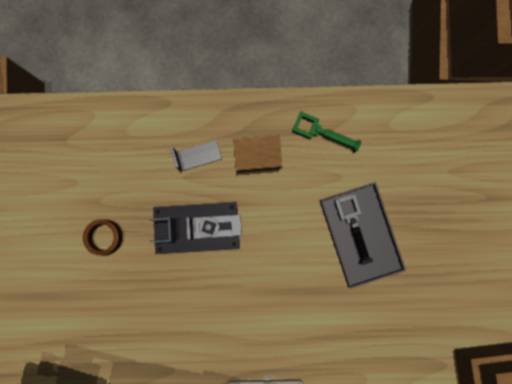

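The wrench could be the grey/black one in the tray (top 357,230) or the green lookalike (top 326,132), which is not meant. The cleat could be the one on the base plate (top 210,227) or the spare (top 197,155). I choose the tray wrench and the rack foot cleat, and check both in close crops.

Run:
```python
import cv2,numpy as np
t=cv2.imread("pics/top0.png"); s=cv2.imread("pics/side0.png")
def crop(im,x0,y0,w,h,k): return cv2.resize(im[y0:y0+h,x0:x0+w],None,fx=k,fy=k,interpolation=cv2.INTER_CUBIC)
cv2.imwrite("pics/c1.png",crop(t,145,195,105,65,7))
cv2.imwrite("pics/c2.png",crop(t,310,175,105,115,5))
cv2.imwrite("pics/c3.png",crop(s,150,120,100,100,6))
cv2.imwrite("pics/c4.png",crop(s,165,270,175,114,4))
```

```text
(no output)
```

View pics/c1.png

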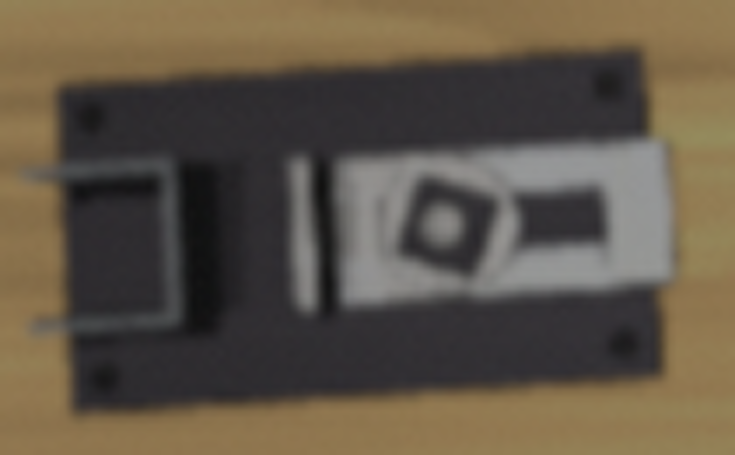

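View pics/c2.png

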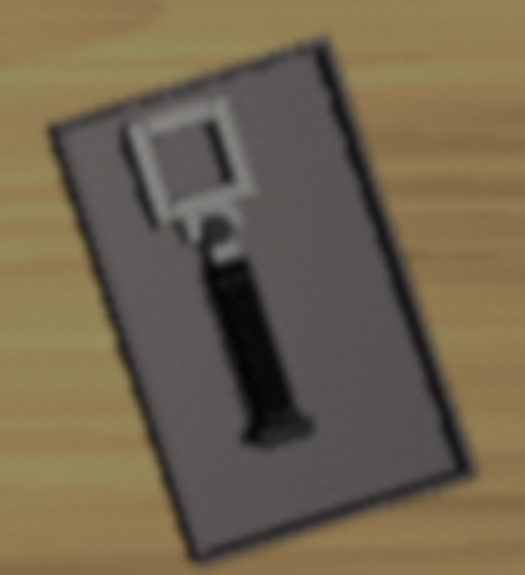

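View pics/c3.png

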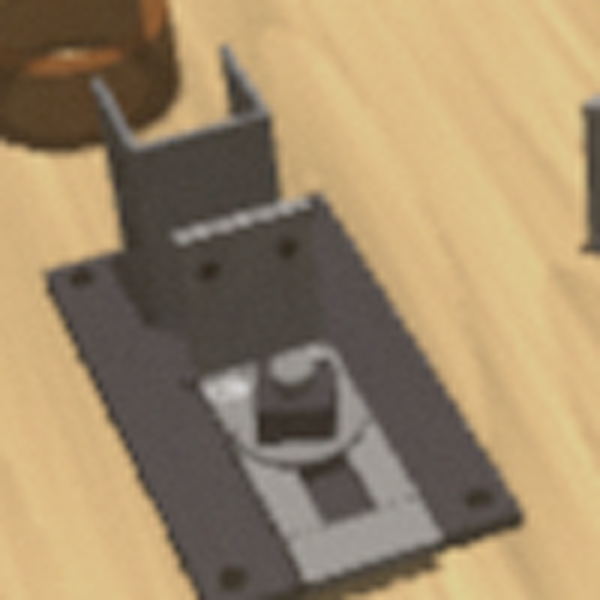

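View pics/c4.png

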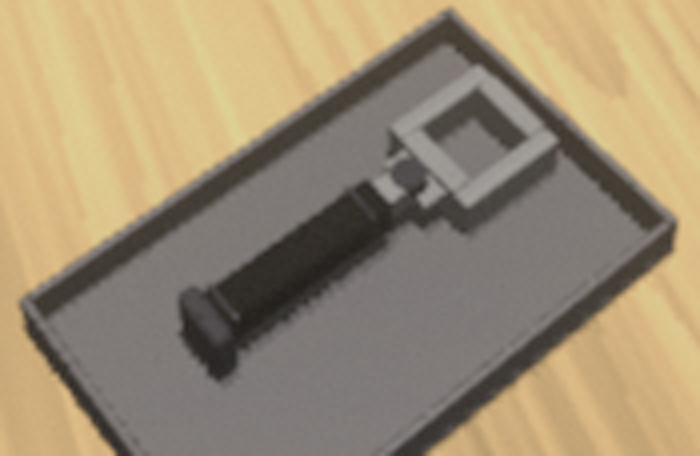

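```bash
cat > h.py <<'E'
import numpy as np, cv2
from scipy.optimize import least_squares
from workcell import readout, imaging
P={n:imaging.camera_params(n) for n in("side","top")}
def proj(n,X):
    p=P[n];K=np.array([[p['fx'],0,p['cx']],[0,p['fy'],p['cy']],[0,0,1]])
    return cv2.projectPoints(np.atleast_2d(np.array(X,float)),p['rvec'],p['tvec'],K,None)[0][:,0]
def cz(c,x0,y0,k): return (np.array(c,float)+.5)/k-.5+[x0,y0]
def fit(obs,z0,x0=None):
    """obs: list (cam, local xyz Nx3, px Nx2); fits x,y,yaw with underside z0"""
    def f(v):
        c,s=np.cos(v[2]),np.sin(v[2]);r=[]
        for n,L,u in obs:
            L=np.array(L,float);W=np.c_[v[0]+c*L[:,0]-s*L[:,1],v[1]+s*L[:,0]+c*L[:,1],L[:,2]+z0]
            r.append(proj(n,W)-u)
        return np.concatenate(r).ravel()
    best=min((least_squares(f,[a,b,g],loss='soft_l1') for a in(600,) for b in(0,300) for g in(0,1.5,3,-1.5)),key=lambda q:q.cost)
    return best.x,f(best.x).reshape(-1,2).round(1)
def ray(n,u,z):
    p=P[n];R=cv2.Rodrigues(p['rvec'])[0];C=-R.T@p['tvec']
    d=R.T@np.array([(u[0]-p['cx'])/p['fx'],(u[1]-p['cy'])/p['fy'],1]);return C+d*(z-C[2])/d[2]
def snap(n,name,x0,y0,w,h,k):
    im=imaging.get_image(n)[:,:,::-1]; cv2.imwrite(f"pics/{name}_full.png",im)
    cv2.imwrite(f"pics/{name}.png",cv2.resize(im[y0:y0+h,x0:x0+w],None,fx=k,fy=k,interpolation=cv2.INTER_CUBIC))
E
cat > m.py <<'E'
from h import *
T=lambda c:cz(c,145,195,7); S=lambda c:cz(c,150,120,6)
rc=[(70,125,10),(70,-125,10),(-70,-125,10),(-70,125,10)]
ot=('top',rc,T([(62,88),(640,48),(662,374),(75,410)]))
os_=('side',[(70,125,10),(70,-125,10),(-70,125,10)],S([(318,198),(522,520),(48,272)]))
for nm,o in(('both',[ot,os_]),('top',[ot]),('side',[os_])):
    v,r=fit(o,0); print('rack',nm,v.round(3),r.tolist())
    c,s=np.cos(v[2]),np.sin(v[2]); print(' nut',(v[0]+40*s).round(1),(v[1]-40*c).round(1))
    if nm=='both': V=v
on=('top',[(17,17,42),(17,-17,42),(-17,-17,42),(-17,17,42)],T([(425,178),(498,200),(470,275),(400,250)]))
v,r=fit([on],0); print('nut',v.round(3),r.tolist(), 'rel yaw',v[2]-V[2])
A=lambda c:cz(c,310,175,5); B=lambda c:cz(c,165,270,4)
R=[(-31,-31,26),(-31,31,26),(31,31,26),(31,-31,26)]
wt=('top',R,A([(225,98),(125,122),(160,222),(255,190)]))
# side: far corners
ws=('side',R,B([(560,140),(485,68),(393,133),(467,207)]))
for nm,o in(('both',[wt,ws]),('top',[wt]),('side',[ws])):
    v,r=fit(o,5); print('wr',nm,v.round(3),r.tolist())
    print(' grip',(v[0]+112*np.cos(v[2])).round(1),(v[1]+112*np.sin(v[2])).round(1))
# handle end
print('cap top',ray('top',A((280,432)),5+34)[:2])
tc=[(135,85,28),(135,-85,28),(-135,-85,28),(-135,85,28)]
tt=('top',tc,A([(50,127),(327,38),(473,472),(198,560)]))
print('tray',fit([tt],0))
print('cleat leg', [ray('top',T(u),95)[:2].round(1) for u in((290,158),(312,155),(300,312),(322,312))])
E
python3 m.py
```

```text
rack both [5.55834e+02 1.90700e+02 4.10000e-02] [[-0.9, -0.3], [0.7, 0.2], [0.4, 1.1], [-0.5, 1.2], [1.5, -0.5], [1.2, -0.6], [-0.4, 0.5]]
 nut 557.5 150.7
rack top [5.57438e+02 1.90561e+02 4.40000e-02] [[-0.9, -0.7], [0.7, -0.5], [0.5, 0.4], [-0.4, 0.8]]
 nut 559.2 150.6
rack side [553.448 191.165  18.881] [[1.1, -0.3], [-0.0, -0.1], [-0.9, 0.4]]
 nut 554.7 151.2
nut [558.305 150.055  -6.635] [[-0.3, -0.7], [0.4, -0.0], [0.5, 0.5], [-0.6, 0.2]] rel yaw -6.675937327424531
wr both [ 607.913 -255.253  -54.595] [[-1.0, -1.4], [27.7, 13.4], [1.1, 1.8], [-26.5, -11.4], [0.9, -1.3], [-1.3, 36.0], [-0.9, 0.6], [1.7, -35.8]]
 grip 566.1 -151.3
wr top [ 630.967 -255.302  -19.251] [[-0.5, 18.6], [-0.5, 5.8], [0.2, -33.9], [1.1, -19.6]]
 grip 734.1 -299.0
wr side [ 607.959 -254.701   -4.296] [[0.8, -2.1], [-0.7, 35.7], [-0.9, 1.0], [0.9, -36.0]]
 grip 562.7 -152.2
cap top [ 451.62341244 -297.52571789]
tray (array([ 5.28168158e+02, -2.92878042e+02,  2.89091064e-01]), array([[-0.2, -1.3],
       [-0.3, -1.2],
       [ 0.9,  0.9],
       [-0.2,  1.5]]))
cleat leg [array([586.2, 207.1]), array([587.2, 198.4]), array([525.6, 203.8]), array([525.5, 195.2])]
```

Top crop c1 shows the rack foot and cleat, with the nut at about (208,227). In c2 the grey-headed, black-handled wrench lies in the tray with its ring at about (348,206). The corner order in my wrench fit was mirrored, so I fix that and plan the first move.

```bash
sed -i 's/^R=.*/R=[(-31,31,26),(-31,-31,26),(31,-31,26),(31,31,26)]/' m.py; python3 m.py | grep -A1 wr
cat >> h.py <<'E'
from scipy.spatial.transform import Rotation as Ro
def psi():
    o=readout.get_obs();X=Ro.from_rotvec(o['orientation']).as_matrix();return np.arctan2(X[1,0],X[0,0])
def plan(x,y,z,yaw=None):
    """rotation about tool z first, then shift in rotated tool axes (downward tool)"""
    o=readout.get_obs();Rm=Ro.from_rotvec(o['orientation']).as_matrix();p=psi()
    if yaw is None: yaw=p
    T=np.array([[np.cos(yaw),np.sin(yaw),0],[np.sin(yaw),-np.cos(yaw),0],[0,0,-1]]).T
    T=np.array([[np.cos(yaw),np.sin(yaw),0],[np.sin(yaw),-np.cos(yaw),0],[0,0,-1]])
    d=T.T@(np.array([x,y,z])-o['ee_pos'])
    print('psi %.3f turn z(tool) %.3f  then shift mm'%(p,-(yaw-p)),d.round(1),'| levelling rot err',(Ro.from_matrix(Rm.T@T)).as_rotvec().round(3))
def st():
    o=readout.get_obs();print('t %.2f'%o['t'],o['ee_pos'].round(1),'psi %.3f'%psi(),'F',o['ft_force'].round(1),'M',o['moment'].round(2),'w %.1f'%o['width'],'q',o['qpos'].round(2))
E
python3 -c "
from h import *
st();plan(557.5,172,200,3.183-2*np.pi)
plan(557.5,172,200,3.183)"
```

```text
wr both [ 608.619 -254.545   -2.871] [[0.3, -0.9], [-0.1, 0.4], [-0.7, 0.9], [0.8, 1.1], [1.1, 0.4], [-0.3, -1.3], [-0.5, -1.8], [0.8, 0.7]]
 grip 500.7 -284.5
wr top [ 610.185 -254.413    3.421] [[0.1, -1.5], [-0.2, 0.0], [-0.6, 0.4], [0.8, 0.5]]
 grip 502.5 -285.3
wr side [ 607.681 -255.137    3.413] [[0.8, 0.8], [-0.6, -1.0], [-0.8, -1.4], [0.5, 1.1]]
 grip 499.8 -285.2
t 0.10 [144.7 607.5 222. ] psi 2.908 F [ 0.4 -0.  -0.7] M [-0.03 -0.01 -0.01] w 87.5 q [ 1.32  0.42  1.63 -0.    1.09 -0.02]
psi 2.908 turn z(tool) 6.008  then shift mm [-394.5 -452.2   22. ] | levelling rot err [-0.001 -0.    -0.275]
psi 2.908 turn z(tool) -0.275  then shift mm [-394.5 -452.2   22. ] | levelling rot err [-0.001 -0.    -0.275]
```

{"name": "carry_out", "arguments": {"rows": [[[0, 0, 0], [0, 0, -0.092], 1], [[0, 0, 0], [0, 0, -0.092], 1], [[0, 0, 0], [0, 0, -0.091], 1], [[-0.022, -0.025, 0.001], [0, 0, 0], 1], [[-0.022, -0.025, 0.001], [0, 0, 0], 1], [[-0.022, -0.025, 0.001], [0, 0, 0], 1], [[-0.022, -0.025, 0.001], [0, 0, 0], 1], [[-0.022, -0.025, 0.001], [0, 0, 0], 1], [[-0.022, -0.025, 0.001], [0, 0, 0], 1], [[-0.022, -0.025, 0.001], [0, 0, 0], 1], [[-0.022, -0.025, 0.001], [0, 0, 0], 1], [[-0.022, -0.025, 0.001], [0, 0, 0], 1]]}}

```text
t: 1.1
ee_pos: [352.6, 389.9, 213.4]
orientation: [0.065, -3.141, 0.001]
ft_force: [-0.2, 0.3, -0.8]
width: 11.2
```

{"name": "carry_out", "arguments": {"rows": [[[-0.022, -0.025, 0.001], [0, 0, 0], 1], [[-0.022, -0.025, 0.001], [0, 0, 0], 1], [[-0.022, -0.025, 0.001], [0, 0, 0], 1], [[-0.022, -0.025, 0.001], [0, 0, 0], 1], [[-0.022, -0.025, 0.001], [0, 0, 0], 1], [[-0.022, -0.025, 0.001], [0, 0, 0], 1], [[-0.022, -0.025, 0.001], [0, 0, 0], 1], [[-0.022, -0.025, 0.001], [0, 0, 0], 1], [[-0.022, -0.025, 0.001], [0, 0, 0], 1], [[0, 0, 0], [0, 0, 0], 1]]}}

```text
t: 1.93
ee_pos: [562.3, 171.0, 204.3]
orientation: [-0.059, 3.14, -0.002]
ft_force: [0.5, -0.2, 0.3]
width: 0.5
```

```bash
python3 -c "
from h import *
st();plan(557.5,172,68,3.183)"
```

```text
t 1.93 [562.3 171.  204.3] psi -3.104 F [ 0.5 -0.2  0.3] M [-0.03  0.03  0.03] w 0.5 q [ 0.28  0.39  1.73 -0.    1.02 -1.33]
psi -3.104 turn z(tool) -6.287  then shift mm [  4.7   1.2 136.3] | levelling rot err [-0.001  0.002 -0.004]
```

{"name": "carry_out", "arguments": {"rows": [[[0.001, 0, 0.025], [0, 0, 0], 1], [[0.001, 0, 0.025], [0, 0, 0], 1], [[0.001, 0, 0.025], [0, 0, 0], 1], [[0.001, 0, 0.025], [0, 0, 0], 1], [[0.001, 0, 0.02], [0, 0, 0], 1], [[0, 0, 0.015], [0, 0, 0], 1], [[0, 0, 0], [0, 0, 0], 1]]}}

```text
t: 2.52
ee_pos: [551.1, 174.1, 66.4]
orientation: [0.065, -3.135, 0.002]
ft_force: [0.1, 0.1, 0.3]
width: 0.6
```

```bash
python3 -c "
from h import *
st();plan(555.5,227,68,3.183);snap('side','p1',150,100,110,110,6)"
```

```text
t 2.52 [551.1 174.1  66.4] psi -3.100 F [0.1 0.1 0.3] M [-0.03  0.04 -0.02] w 0.6 q [ 0.29  0.58  1.82  0.    0.75 -1.33]
psi -3.100 turn z(tool) -6.283  then shift mm [-6.6 52.6 -1.6] | levelling rot err [-0.001 -0.006  0.   ]
```

View pics/p1.png

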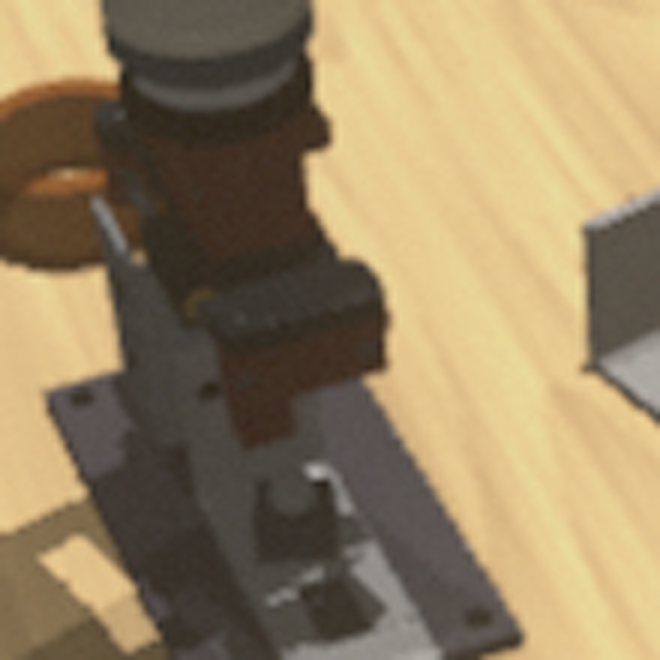

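The closed fingers sit between the nut and the cleat leg (crop 270,400), clear of both. Next I push.

{"name": "carry_out", "arguments": {"rows": [[[-0.003, 0.005, 0], [0, 0, 0], 1], [[-0.002, 0.005, 0], [0, 0, 0], 1], [[0, 0.005, 0], [0, 0, 0], 1], [[0, 0.005, 0], [0, 0, 0], 1], [[0, 0.005, 0], [0, 0, 0], 1], [[0, 0.005, 0], [0, 0, 0], 1], [[0, 0.005, 0], [0, 0, 0], 1], [[0, 0.004, 0], [0, 0, 0], 1]]}}

```text
t: 3.23
ee_pos: [557.6, 214.1, 70.0]
orientation: [-0.065, 3.14, 0.0]
ft_force: [2.7, -4.0, 3.3]
width: 0.6
```

{"name": "carry_out", "arguments": {"rows": [[[0, 0.003, 0], [0, 0, 0], 1], [[0, 0.003, 0], [0, 0, 0], 1], [[0, 0.002, 0], [0, 0, 0], 1]]}}

```text
t: 3.48
ee_pos: [557.0, 222.0, 69.7]
orientation: [0.065, -3.141, 0.0]
ft_force: [0.4, -4.5, 3.6]
width: 0.2
```

{"name": "carry_out", "arguments": {"rows": [[[0, 0.002, 0], [0, 0, 0], 1], [[0, 0.001, 0], [0, 0, 0], 1], [[0, 0, 0], [0, 0, 0], 1]]}}

```text
t: 3.73
ee_pos: [556.7, 224.9, 69.6]
orientation: [0.065, -3.141, -0.0]
ft_force: [1.3, -1.5, 2.0]
width: 0.4
```

{"name": "carry_out", "arguments": {"rows": [[[0, 0.002, 0], [0, 0, 0], 1], [[0, 0.002, 0], [0, 0, 0], 1]]}}

```text
t: 3.9
ee_pos: [556.5, 228.5, 69.5]
orientation: [0.064, -3.14, 0.001]
ft_force: [1.1, -3.4, 1.5]
width: 0.7
```

{"name": "carry_out", "arguments": {"rows": [[[0, 0.002, 0], [0, 0, 0], 1], [[0, 0.001, 0], [0, 0, 0], 1]]}}

```text
t: 4.07
ee_pos: [556.4, 231.8, 69.5]
orientation: [0.065, -3.14, 0.0]
ft_force: [1.5, -4.0, 1.8]
width: 0.3
```

{"name": "carry_out", "arguments": {"rows": [[[0, 0.002, 0], [0, 0, 0], 1], [[0, 0.002, 0], [0, 0, 0], 1]]}}

```text
t: 4.23
ee_pos: [556.2, 234.8, 69.5]
orientation: [0.066, -3.14, 0.003]
ft_force: [4.9, -18.9, 6.0]
width: 0.7
```

{"name": "carry_out", "arguments": {"rows": [[[0, 0.001, 0], [0, 0, 0], 1], [[0, 0.001, 0], [0, 0, 0], 1]]}}

```text
t: 4.4
ee_pos: [556.2, 234.8, 69.6]
orientation: [0.067, -3.14, 0.007]
ft_force: [4.4, -23.9, 8.0]
width: 0.5
```

```bash
python3 -c "
from h import *
st();snap('top','p2',145,195,105,65,7)"
```

```text
t 4.40 [556.2 234.8  69.6] psi -3.099 F [  4.4 -23.9   8. ] M [-3.74 -0.65 -0.04] w 0.5 q [ 0.38  0.6   1.76 -0.01  0.79 -1.23]
```

View pics/p2.png

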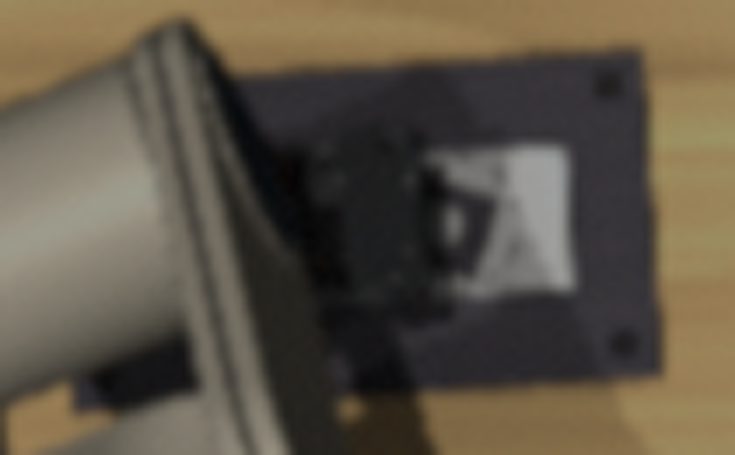

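The force rose from about 4 N to 24 N and motion stopped at y=234.8. The cleat flat's rear edge moved from crop x=670 to 570. The cleat is home, so I back off, lift and turn for the wrench.

{"name": "carry_out", "arguments": {"rows": [[[0, -0.006, 0], [0, 0, 0], 1], [[0, -0.006, -0.005], [0, 0, 0], 1], [[0, 0, -0.025], [0, 0, 0], 0.5], [[0, 0, -0.025], [0, 0, 0], 0.5], [[0, 0, -0.025], [0, 0, 0.12], 0.5], [[0, 0, -0.025], [0, 0, 0.12], 0.5], [[0, 0, -0.015], [0, 0, 0.12], 0.5], [[0, 0, 0], [0, 0, 0.12], 0.5], [[0, 0, 0], [0, 0, 0.12], 0.5], [[0, 0, 0], [0, 0, 0.12], 0.5], [[0, 0, 0], [0, 0, 0.12], 0.5], [[0, 0, 0], [0, 0, 0.12], 0.5]]}}

```text
t: 5.45
ee_pos: [556.4, 226.2, 189.9]
orientation: [-1.401, -2.811, -0.001]
ft_force: [-0.2, -0.2, -0.7]
width: 43.9
```

{"name": "carry_out", "arguments": {"rows": [[[0, 0, 0], [0, 0, 0.12], 0.5], [[0, 0, 0], [0, 0, 0.12], 0.5], [[0, 0, 0], [0, 0, 0.12], 0.5], [[0, 0, 0], [0, 0, 0.12], 0.5], [[0, 0, 0], [0, 0, 0.12], 0.5], [[0, 0, 0], [0, 0, 0.12], 0.5], [[0, 0, 0], [0, 0, 0.12], 0.5], [[0, 0, 0], [0, 0, 0.12], 0.5], [[0, 0, 0], [0, 0, 0.12], 0.5], [[0, 0, 0], [0, 0, 0.12], 0.5], [[0, 0, 0], [0, 0, 0.12], 0.5], [[0, 0, 0], [0, 0, 0.12], 0.5]]}}

```text
t: 6.45
ee_pos: [556.4, 226.2, 189.8]
orientation: [-2.906, -1.19, 0.0]
ft_force: [0.6, 0.1, -0.2]
width: 43.9
```

```bash
python3 -c "
from h import *
st();plan(514.2,-280.7,180,0.2706)"
```

```text
t 6.45 [556.4 226.2 189.8] psi 0.777 F [ 0.6  0.1 -0.2] M [-0.05  0.17  0.02] w 43.9 q [0.37 0.43 1.71 0.   1.   1.16]
psi 0.777 turn z(tool) 0.506  then shift mm [-176.2  477.2    9.8] | levelling rot err [-0.001  0.     0.506]
```

{"name": "carry_out", "arguments": {"rows": [[[0, 0, 0], [0, 0, 0.12], 0.5], [[0, 0, 0], [0, 0, 0.12], 0.5], [[0, 0, 0], [0, 0, 0.12], 0.5], [[0, 0, 0], [0, 0, 0.12], 0.5], [[-0.0098, 0.0265, 0.0005], [0, 0, 0.026], 0.5], [[-0.0098, 0.0265, 0.0005], [0, 0, 0], 0.5], [[-0.0098, 0.0265, 0.0005], [0, 0, 0], 0.5], [[-0.0098, 0.0265, 0.0005], [0, 0, 0], 0.5], [[-0.0098, 0.0265, 0.0005], [0, 0, 0], 0.5], [[-0.0098, 0.0265, 0.0005], [0, 0, 0], 0.5], [[-0.0098, 0.0265, 0.0005], [0, 0, 0], 0.5], [[-0.0098, 0.0265, 0.0005], [0, 0, 0], 0.5]]}}

```text
t: 7.45
ee_pos: [539.7, -0.4, 185.8]
orientation: [-3.111, -0.434, -0.0]
ft_force: [-0.3, 0.0, -0.4]
width: 44.3
```

{"name": "carry_out", "arguments": {"rows": [[[-0.0098, 0.0265, 0.0005], [0, 0, 0], 0.5], [[-0.0098, 0.0265, 0.0005], [0, 0, 0], 0.5], [[-0.0098, 0.0265, 0.0005], [0, 0, 0], 0.5], [[-0.0098, 0.0265, 0.0005], [0, 0, 0], 0.5], [[-0.0098, 0.0265, 0.0005], [0, 0, 0], 0.5], [[-0.0098, 0.0265, 0.0005], [0, 0, 0], 0.5], [[-0.0098, 0.0265, 0.0005], [0, 0, 0], 0.5], [[-0.0098, 0.0265, 0.0005], [0, 0, 0], 0.5], [[-0.0098, 0.0265, 0.0005], [0, 0, 0], 0.5], [[-0.0098, 0.0265, 0.0005], [0, 0, 0], 0.5], [[0, 0, 0], [0, 0, 0], 0.5]]}}

```text
t: 8.37
ee_pos: [518.3, -285.1, 180.9]
orientation: [3.111, 0.429, 0.002]
ft_force: [-0.5, -0.2, 0.4]
width: 44.2
```

```bash
python3 -c "
from h import *
st();plan(514.2,-280.7,12,0.2706);snap('top','p3',145,175,270,125,2.9);snap('top','p3b',145,195,105,65,7)"
```

```text
t 8.37 [ 518.3 -285.1  180.9] psi 0.274 F [-0.5 -0.2  0.4] M [-0.1   0.17 -0.05] w 44.2 q [-0.52  0.42  1.74 -0.    0.98  0.77]
psi 0.274 turn z(tool) 0.003  then shift mm [ -2.8  -5.3 168.9] | levelling rot err [ 0.001 -0.001  0.003]
```

View pics/p3.png

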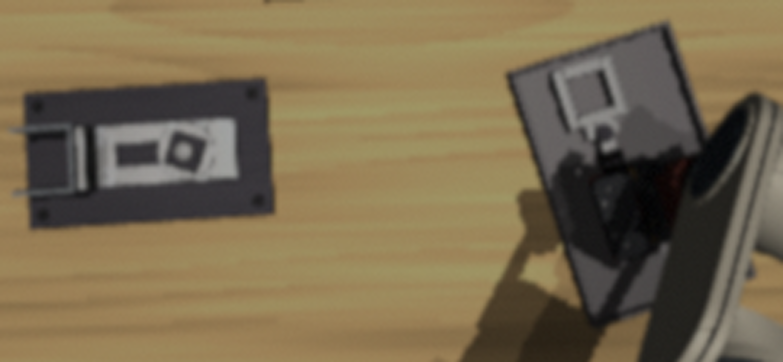

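View pics/p3b.png

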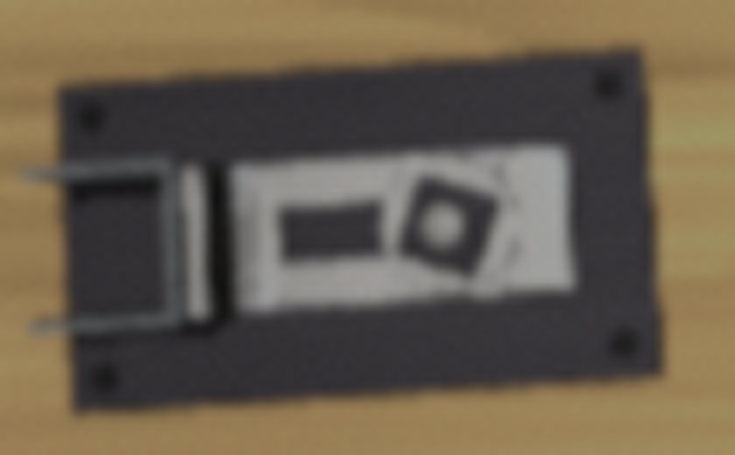

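The cleat leg now touches the upright (p3b, x≈180–215), and the nut is unchanged at (445,225). I descend to the wrench handle.

{"name": "carry_out", "arguments": {"rows": [[[-0.001, -0.002, 0.025], [0, 0, 0], 0.5], [[-0.001, -0.002, 0.025], [0, 0, 0], 0.5], [[-0.001, -0.001, 0.025], [0, 0, 0], 0.5], [[0, 0, 0.025], [0, 0, 0], 0.5], [[0, 0, 0.025], [0, 0, 0], 0.5], [[0, 0, 0.015], [0, 0, 0], 0.5], [[0, 0, 0.01], [0, 0, 0], 0.5], [[0, 0, 0], [0, 0, 0], 0.5]]}}

```text
t: 9.13
ee_pos: [513.0, -275.5, 28.8]
orientation: [-3.109, -0.435, 0.005]
ft_force: [0.6, 1.2, 0.3]
width: 43.6
```

```bash
python3 -c "
from h import *
st();plan(514.2,-280.7,12,0.2706);snap('side','p4',165,250,175,134,4.4)"
```

```text
t 9.13 [ 513.  -275.5   28.8] psi 0.278 F [0.6 1.2 0.3] M [-0.03  0.18  0.  ] w 43.6 q [-0.51  0.64  1.82  0.    0.69  0.78]
psi 0.278 turn z(tool) 0.007  then shift mm [-0.2  5.4 16.8] | levelling rot err [-0.003  0.002  0.007]
```

View pics/p4.png

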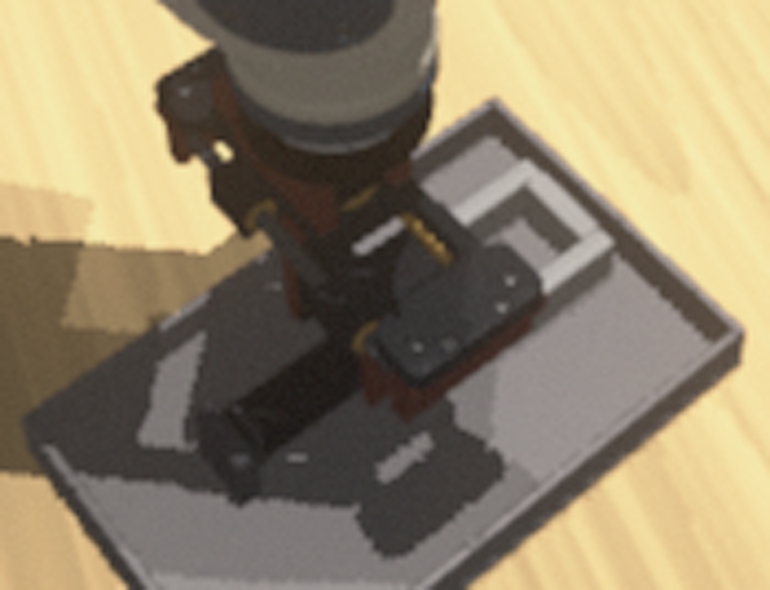

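Fingers straddle the handle. I correct sideways by 5 mm, lower, let it settle, then close.

{"name": "carry_out", "arguments": {"rows": [[[0, 0.003, 0.006], [0, 0, 0], 0.5], [[0, 0.002, 0.006], [0, 0, 0.006], 0.5], [[0, 0, 0.003], [0, 0, 0], 0.5], [[0, 0, 0], [0, 0, 0], 0.5], [[0, 0, 0], [0, 0, 0], 0.5]]}}

```text
t: 9.6
ee_pos: [515.4, -282.4, 15.8]
orientation: [3.113, 0.424, 0.0]
ft_force: [0.3, -0.1, 1.2]
width: 44.0
```

```bash
python3 -c "
from h import *
st();plan(514.2,-280.7,12,0.2706)"
```

```text
t 9.60 [ 515.4 -282.4   15.8] psi 0.270 F [ 0.3 -0.1  1.2] M [-0.    0.17 -0.01] w 44.0 q [-0.52  0.67  1.81  0.    0.67  0.78]
psi 0.270 turn z(tool) -0.000  then shift mm [-0.7 -2.   3.8] | levelling rot err [ 0. -0. -0.]
```

{"name": "carry_out", "arguments": {"rows": [[[0, -0.002, 0.004], [0, 0, 0], 0.6], [[0, 0, 0], [0, 0, 0], 0.8], [[0, 0, 0], [0, 0, 0], 0.9], [[0, 0, 0], [0, 0, 0], 1], [[0, 0, 0], [0, 0, 0], 1], [[0, 0, 0], [0, 0, 0], 1]]}}

```text
t: 10.1
ee_pos: [514.8, -280.2, 11.7]
orientation: [-3.113, -0.424, 0.0]
ft_force: [0.6, 1.7, -0.6]
width: 21.8
```

{"name": "carry_out", "arguments": {"rows": [[[0, 0, -0.01], [0, 0, 0], 1], [[0, 0, -0.02], [0, 0, 0], 1], [[0, 0, -0.02], [0, 0, 0], 1], [[0, 0, -0.02], [0, 0, 0], 1], [[0, 0, -0.02], [0, 0, 0], 1], [[0, 0, -0.01], [0, 0, 0], 1], [[0, 0, 0], [0, 0, 0], 1], [[0, 0, 0], [0, 0, 0], 1]]}}

```text
t: 10.77
ee_pos: [514.7, -280.3, 111.8]
orientation: [3.113, 0.424, 0.001]
ft_force: [0.4, 0.4, -5.0]
width: 22.1
```

```bash
python3 -c "
from h import *
st();snap('side','p5',165,220,190,150,4)
snap('top','p5t',310,165,105,115,5)"
```

```text
t 10.77 [ 514.7 -280.3  111.8] psi 0.271 F [ 0.4  0.4 -5. ] M [-0.06  0.3  -0.04] w 22.1 q [-0.52  0.51  1.79 -0.    0.84  0.78]
```

View pics/p5.png

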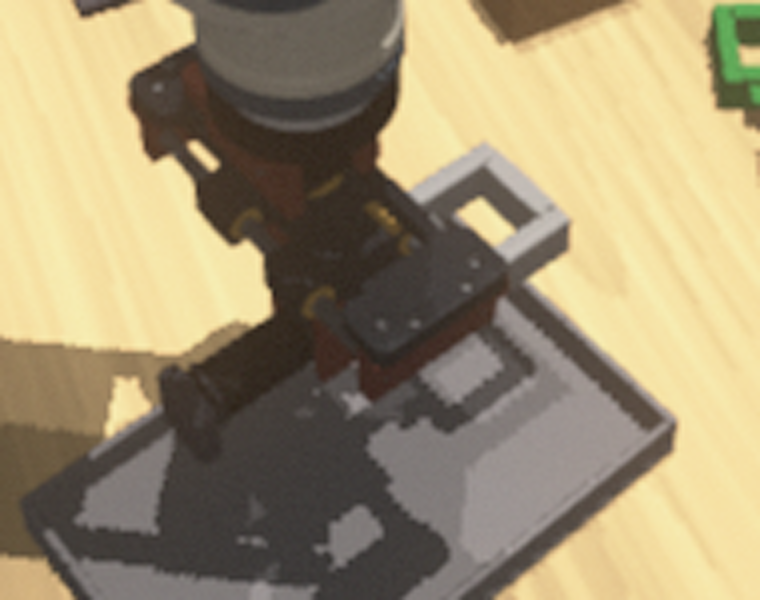

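View pics/p5t.png

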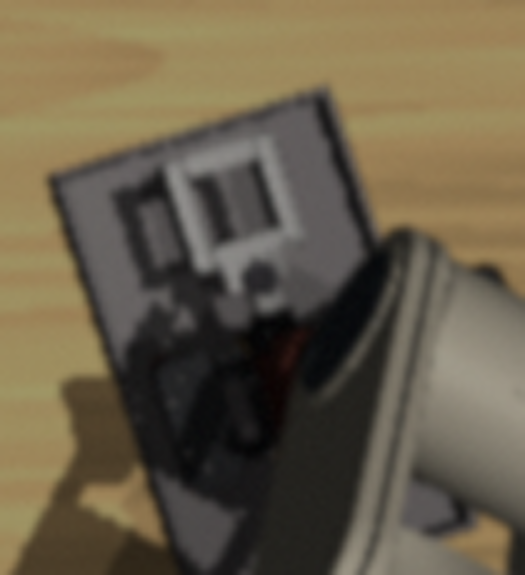

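The wrench is in the gripper and looks level, ring at side crop (490,215). I check its held pose against the expected corners.

```bash
cat > ring.py <<'E'
from h import *
def head(tcp,ps,d=97.3,lat=0.,drop=0.,pitch=0.):
    # ring outer corners (top face) order far-right.., +x handle
    yaw=ps+np.pi; c,s=np.cos(yaw),np.sin(yaw)
    hx,hy=tcp[0]+d*np.cos(ps),tcp[1]+d*np.sin(ps)
    out=[]
    for a in(31,19.5):
        for L in[(-a,a),(-a,-a),(a,-a),(a,a)]:
            out.append((hx+c*L[0]-s*L[1],hy+s*L[0]+c*L[1],tcp[2]-6.7+26+drop+pitch*(d-L[0])*-1))
    return np.array(out)
E
python3 -c "
from ring import *
o=readout.get_obs();X=head(o['ee_pos'],psi())
print(((proj('top',X)-[310,165]+.5)*5-.5).round(0).tolist());print(((proj('side',X)-[165,220]+.5)*4-.5).round(0).tolist())"
```

```text
[[269.0, 132.0], [158.0, 165.0], [193.0, 276.0], [304.0, 243.0], [255.0, 159.0], [185.0, 179.0], [207.0, 249.0], [277.0, 228.0]]
[[574.0, 219.0], [487.0, 139.0], [387.0, 203.0], [472.0, 288.0], [539.0, 216.0], [484.0, 165.0], [421.0, 206.0], [475.0, 259.0]]
```

{"name": "carry_out", "arguments": {"rows": [[[0, 0, -0.01], [0, 0, -0.06], 1], [[0, 0, -0.01], [0, 0, -0.1], 1], [[0, 0, -0.01], [0, 0, -0.1], 1], [[0, 0, -0.01], [0, 0, -0.1], 1], [[0, 0, 0], [0, 0, -0.1], 1], [[0, 0, 0], [0, 0, -0.1], 1], [[0, 0, 0], [0, 0, -0.1], 1], [[0, 0, 0], [0, 0, -0.1], 1], [[0, 0, 0], [0, 0, -0.1], 1], [[0, 0, 0], [0, 0, -0.088], 1], [[0, 0, 0], [0, 0, 0], 1]]}}

```text
t: 11.78
ee_pos: [514.0, -279.9, 150.1]
orientation: [-2.571, -1.801, 0.002]
ft_force: [0.5, 0.5, -4.5]
width: 21.7
```

```bash
python3 -c "
from h import *
st();plan(524,59.4,120,1.219)"
```

```text
t 11.78 [ 514.  -279.9  150.1] psi 1.222 F [ 0.5  0.5 -4.5] M [-0.2   0.09 -0.04] w 21.7 q [-0.52  0.46  1.77 -0.    0.92 -0.17]
psi 1.222 turn z(tool) 0.003  then shift mm [ 322.  -107.5   30.1] | levelling rot err [-0.003 -0.     0.003]
```

{"name": "carry_out", "arguments": {"rows": [[[0.01, -0.0033, 0], [0, 0, 0], 1], [[0.02, -0.0067, 0.002], [0, 0, 0], 1], [[0.02, -0.0067, 0.002], [0, 0, 0], 1], [[0.02, -0.0067, 0.002], [0, 0, 0], 1], [[0.02, -0.0067, 0.002], [0, 0, 0], 1], [[0.02, -0.0067, 0.002], [0, 0, 0], 1], [[0.02, -0.0067, 0.002], [0, 0, 0], 1], [[0.02, -0.0067, 0.002], [0, 0, 0], 1], [[0.02, -0.0067, 0.002], [0, 0, 0], 1], [[0.02, -0.0067, 0.002], [0, 0, 0], 1], [[0.02, -0.0067, 0.002], [0, 0, 0], 1], [[0.02, -0.0067, 0.002], [0, 0, 0], 1]]}}

```text
t: 12.78
ee_pos: [521.2, -36.2, 129.1]
orientation: [-2.578, -1.794, 0.001]
ft_force: [1.0, 0.4, -5.0]
width: 22.1
```

{"name": "carry_out", "arguments": {"rows": [[[0.02, -0.0067, 0.002], [0, 0, 0], 1], [[0.02, -0.0067, 0.002], [0, 0, 0], 1], [[0.02, -0.0067, 0.002], [0, 0, 0], 1], [[0.02, -0.0067, 0.002], [0, 0, 0], 1], [[0.012, -0.0037, 0.002], [0, 0, 0], 1], [[0, 0, 0], [0, 0, 0], 1], [[0, 0, 0], [0, 0, 0], 1]]}}

```text
t: 13.37
ee_pos: [524.5, 59.5, 119.3]
orientation: [-2.575, -1.799, 0.001]
ft_force: [0.4, -1.2, -5.1]
width: 21.9
```

```bash
cat > look.py <<'E'
import sys
from ring import *
nm=sys.argv[1]; st(); plan(524,59.4,100,1.219)
snap('side',nm+'s',140,100,130,120,6); snap('top',nm+'t',145,185,130,80,6)
o=readout.get_obs();X=head(o['ee_pos'],psi())
print('pred t',((proj('top',X)-[145,185]+.5)*6-.5).round(0).tolist());print('pred s',((proj('side',X)-[140,100]+.5)*6-.5).round(0).tolist())
E
python3 look.py p6
```

```text
t 13.37 [524.5  59.5 119.3] psi 1.219 F [ 0.4 -1.2 -5.1] M [-0.22  0.08  0.07] w 21.9 q [ 0.09  0.43  1.91 -0.    0.8   0.44]
psi 1.219 turn z(tool) 0.000  then shift mm [-0.2 -0.4 19.3] | levelling rot err [-0.001  0.001  0.   ]
pred t [[321.0, 165.0], [275.0, 297.0], [407.0, 343.0], [453.0, 210.0], [337.0, 198.0], [308.0, 281.0], [391.0, 310.0], [420.0, 227.0]]
pred s [[416.0, 281.0], [266.0, 287.0], [254.0, 380.0], [410.0, 374.0], [387.0, 299.0], [292.0, 302.0], [285.0, 361.0], [383.0, 357.0]]
```

View pics/p6s.png

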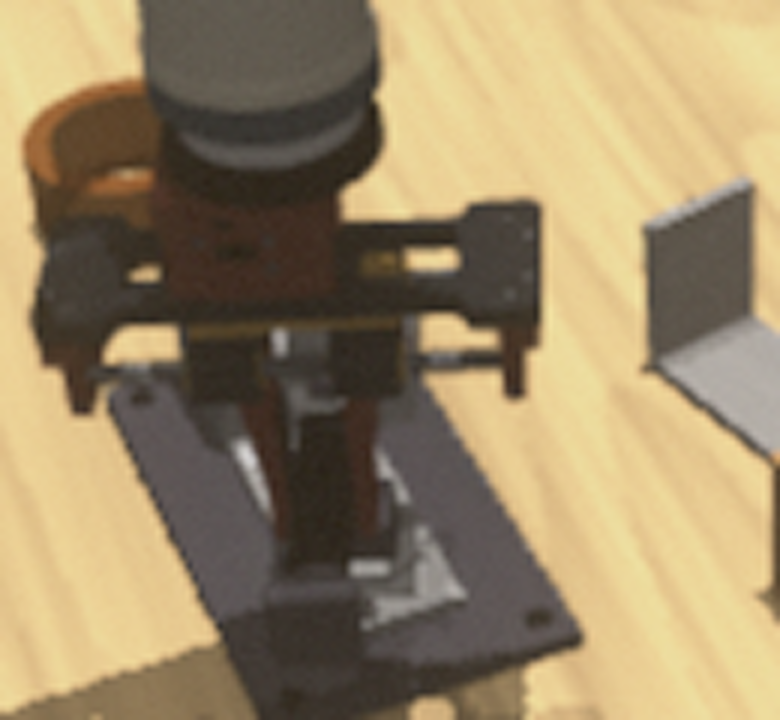

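View pics/p6t.png

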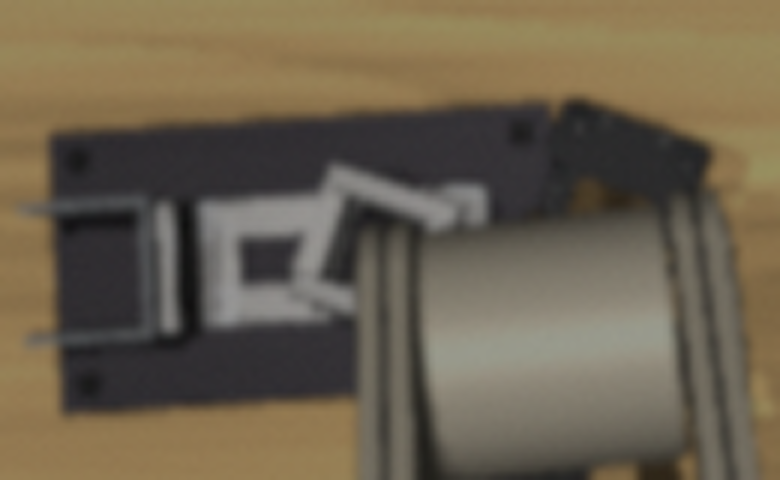

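```bash
cat > pose.py <<'E'
from h import *
def W(L,tcp,ps,d=97.3,pitch=0.,grip_z=29.7-0):
    """local wrench points -> world, pitching (head down +) about grip point local (d,0,25.7)"""
    L=np.atleast_2d(np.array(L,float)); yaw=ps+np.pi
    r=L-[d,0,6.7+19]
    c,s=np.cos(pitch),np.sin(pitch)
    x=c*r[:,0]+s*0*r[:,2]-s*r[:,2]*-1*-1*0 ; 
    x=c*r[:,0]-s*r[:,2]; z=s*r[:,0]+c*r[:,2]   # +pitch: handle end up, head down
    C,S=np.cos(yaw),np.sin(yaw)
    return np.c_[tcp[0]+C*x,tcp[1]+S*x,tcp[2]+19+z]+np.c_[-S*L[:,1],C*L[:,1],0*x]
E
python3 -c "
from pose import *
o=readout.get_obs();L=[(170,17,40),(170,-17,40),(170,-17,6),(170,17,6),(31,31,26),(-31,31,26),(-31,-31,26),(-19.5,-19.5,26),(-19.5,19.5,26)]
for p in(0,.05,.1,.16):
  X=W(L,o['ee_pos'],psi(),pitch=p)
  print(p,'s',((proj('side',X[:4])-[140,100]+.5)*6-.5).round(0).tolist(),'t',((proj('top',X[5:])-[145,185]+.5)*6-.5).round(0).tolist())
import cv2
im=cv2.imread('pics/p6s_full.png');cv2.imwrite('pics/p6z.png',cv2.resize(im[140:215,160:230],None,fx=8,fy=8,interpolation=cv2.INTER_CUBIC))
im=cv2.imread('pics/p6t_full.png');cv2.imwrite('pics/p6y.png',cv2.resize(im[195:250,165:230],None,fx=12,fy=10,interpolation=cv2.INTER_CUBIC))
"
```

```text
0 s [[353.0, 587.0], [257.0, 591.0], [269.0, 659.0], [362.0, 656.0]] t [[321.0, 165.0], [275.0, 297.0], [308.0, 281.0], [337.0, 198.0]]
0.05 s [[352.0, 578.0], [256.0, 582.0], [267.0, 654.0], [361.0, 650.0]] t [[323.0, 165.0], [277.0, 297.0], [310.0, 281.0], [339.0, 198.0]]
0.1 s [[351.0, 569.0], [255.0, 573.0], [266.0, 648.0], [360.0, 644.0]] t [[326.0, 166.0], [280.0, 297.0], [312.0, 281.0], [341.0, 199.0]]
0.16 s [[350.0, 557.0], [254.0, 561.0], [264.0, 640.0], [359.0, 636.0]] t [[330.0, 167.0], [284.0, 298.0], [316.0, 282.0], [345.0, 200.0]]
```

View pics/p6z.png

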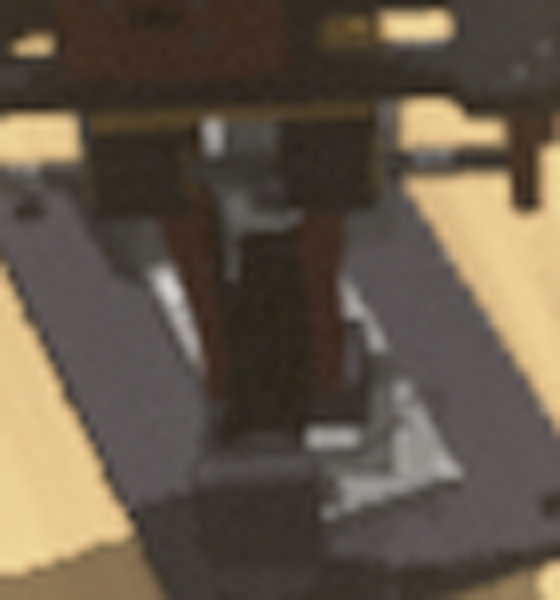

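View pics/p6y.png

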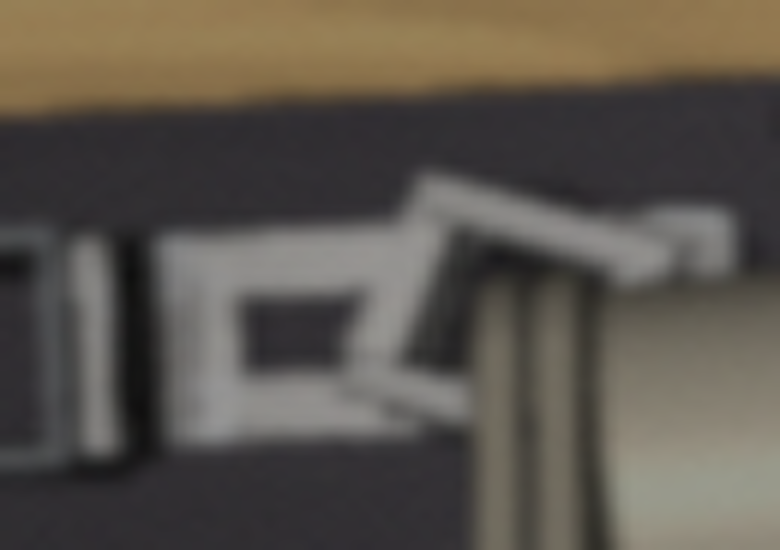

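```bash
cat > ov.py <<'E'
from pose import *
SQ=lambda a,z:[(-a,a,z),(-a,-a,z),(a,-a,z),(a,a,z)]
def ov(path,cam,pts_list,x0,y0,w,h,k,out):
    im=cv2.imread(path)[y0:y0+h,x0:x0+w];im=cv2.resize(im,None,fx=k,fy=k,interpolation=cv2.INTER_CUBIC)
    im=cv2.convertScaleAbs(im,alpha=1.5)
    for X,col in pts_list:
        u=((proj(cam,X)-[x0,y0]+.5)*k-.5); cv2.polylines(im,[np.round(u*8).astype(int)],True,col,1,cv2.LINE_AA,3)
    cv2.imwrite(out,im)
G=(0,255,0);Rr=(0,0,255);B=(255,128,0)
E
python3 -c "
from ov import *
def at(L,x,y,yaw,z): 
    L=np.array(L,float);return np.c_[x+np.cos(yaw)*L[:,0]-np.sin(yaw)*L[:,1],y+np.sin(yaw)*L[:,0]+np.cos(yaw)*L[:,1],L[:,2]+z]
v=(608.6,-254.5,-2.871)
Ls=[(at(SQ(31,26),*v,5),G),(at(SQ(19.5,26),*v,5),G)]
ov('pics/top0.png','top',Ls,325,185,45,50,10,'pics/o1.png')
ov('pics/side0.png','side',Ls,220,280,90,60,8,'pics/o2.png')
n=(557.5,150.7,-.352)
Ls=[(at(SQ(17,42),*n,0),G),(at([(70,125,10),(70,-125,10),(-70,-125,10),(-70,125,10)],555.8,190.7,.041,0),B)]
ov('pics/p3b_full.png','top',Ls,150,195,95,65,8,'pics/o3.png')
ov('pics/side0.png','side',Ls,150,145,95,75,8,'pics/o4.png')
tcp=(524.5,59.5,119.3)
Ls=[(W(SQ(31,26),tcp,1.219),G),(W(SQ(19.5,26),tcp,1.219),G),(at(SQ(17,42),*n,0),B)]
ov('pics/p6t_full.png','top',Ls,165,195,75,55,10,'pics/o5.png')
a=cv2.imread('pics/o1.png');b=cv2.imread('pics/o2.png')
"
python3 - <<'E'
import cv2,numpy as np
def cat(fs,o):
    I=[cv2.imread('pics/'+f) for f in fs];I=[cv2.resize(i,(395,int(i.shape[0]*395/i.shape[1]))) for i in I];h=max(i.shape[0] for i in I)
    cv2.imwrite('pics/'+o,np.hstack([cv2.copyMakeBorder(i,0,h-i.shape[0],0,0,0) for i in I]))
cat(['o1.png','o2.png'],'o12.png');cat(['o3.png','o4.png'],'o34.png')
E
```

```text
(no output)
```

View pics/o12.png

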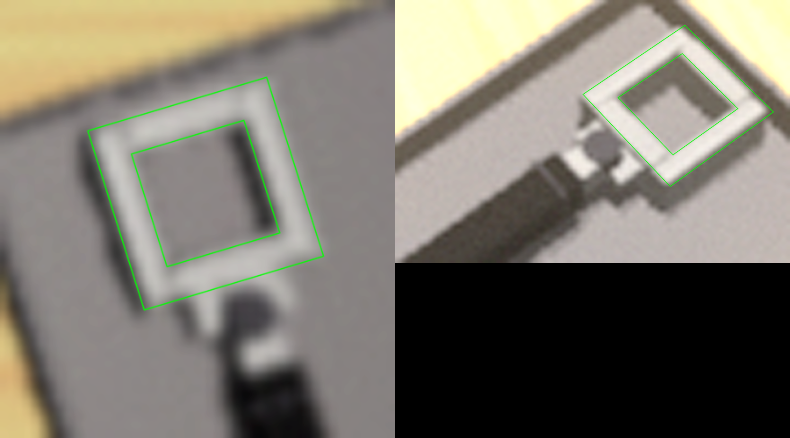

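View pics/o34.png

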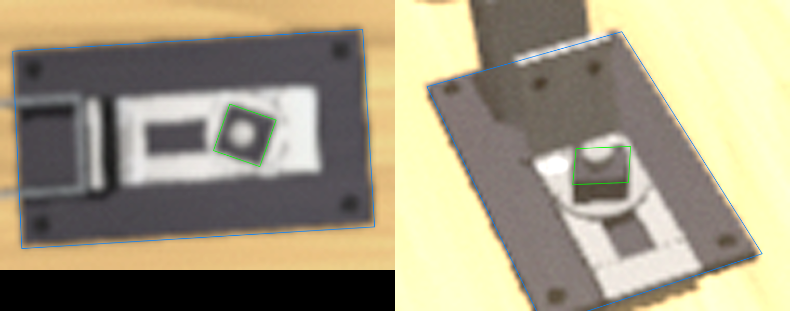

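View pics/o5.png

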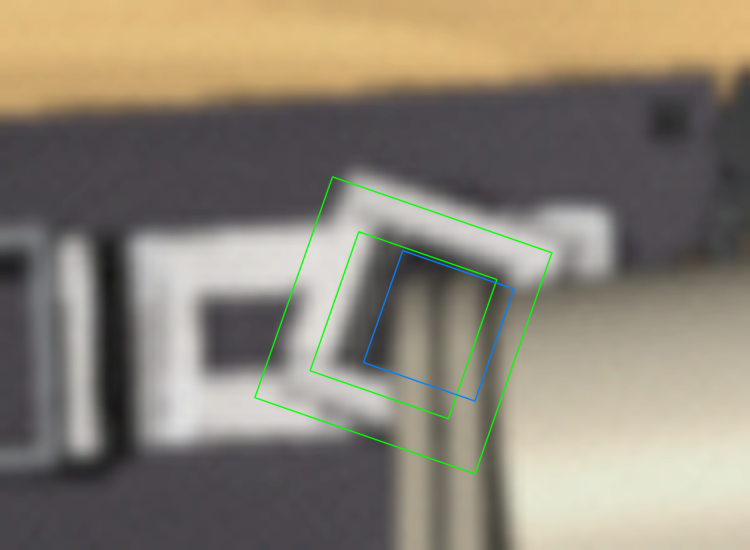

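The overlay (o5) suggests the held ring sits about 1.5–2 px right and up of prediction. I lower to just above the stud, where parallax is small, and compare again.

{"name": "carry_out", "arguments": {"rows": [[[0, 0, 0.015], [0, 0, 0], 1], [[0, 0, 0.015], [0, 0, 0], 1], [[0, 0, 0.015], [0, 0, 0], 1], [[0, 0, 0.006], [0, 0, 0], 1], [[0, 0, 0], [0, 0, 0], 1], [[0, 0, 0], [0, 0, 0], 1]]}}

```text
t: 13.97
ee_pos: [525.0, 58.4, 68.8]
orientation: [-2.577, -1.797, 0.001]
ft_force: [-0.0, 0.8, -4.4]
width: 22.2
```

```bash
cat > look2.py <<'E'
import sys
from ov import *
nm=sys.argv[1]; st()
def at(L,x,y,yaw,z): 
    L=np.array(L,float);return np.c_[x+np.cos(yaw)*L[:,0]-np.sin(yaw)*L[:,1],y+np.sin(yaw)*L[:,0]+np.cos(yaw)*L[:,1],L[:,2]+z]
n=(557.5,150.7,-.352)
o=readout.get_obs();tcp=o['ee_pos'];p=psi()
snap('top',nm+'t',145,185,10,10,2);snap('side',nm+'s',145,185,10,10,2)
Ls=[(W(SQ(31,26),tcp,p),G),(W(SQ(19.5,26),tcp,p),G),(at(SQ(17,42),*n,0),B)]
ov(f'pics/{nm}t_full.png','top',Ls,165,195,75,55,10,f'pics/{nm}to.png')
Ls.append((W([(170,17,40),(170,-17,40),(170,-17,6),(170,17,6)],tcp,p),Rr))
ov(f'pics/{nm}s_full.png','side',Ls,150,140,90,75,8,f'pics/{nm}so.png')
E
python3 look2.py p7
```

```text
t 13.97 [525.   58.4  68.8] psi 1.218 F [-0.   0.8 -4.4] M [-0.21  0.14 -0.02] w 22.2 q [ 0.09  0.52  1.93 -0.    0.69  0.44]
```

View pics/p7to.png

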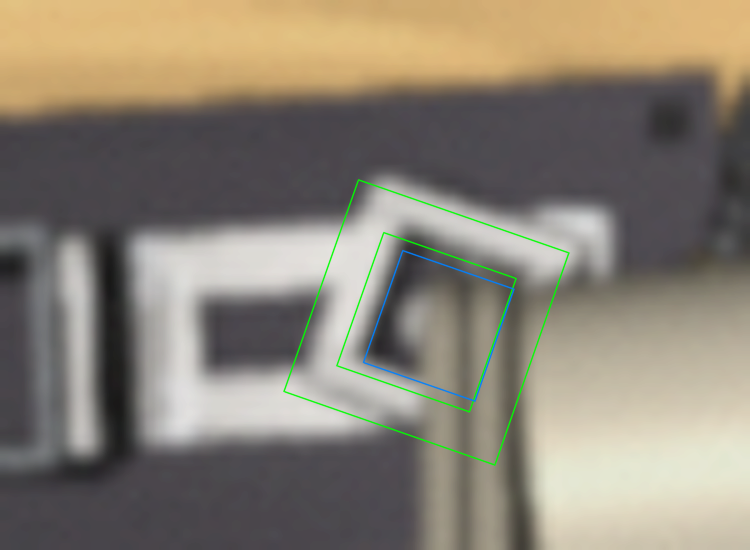

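View pics/p7so.png

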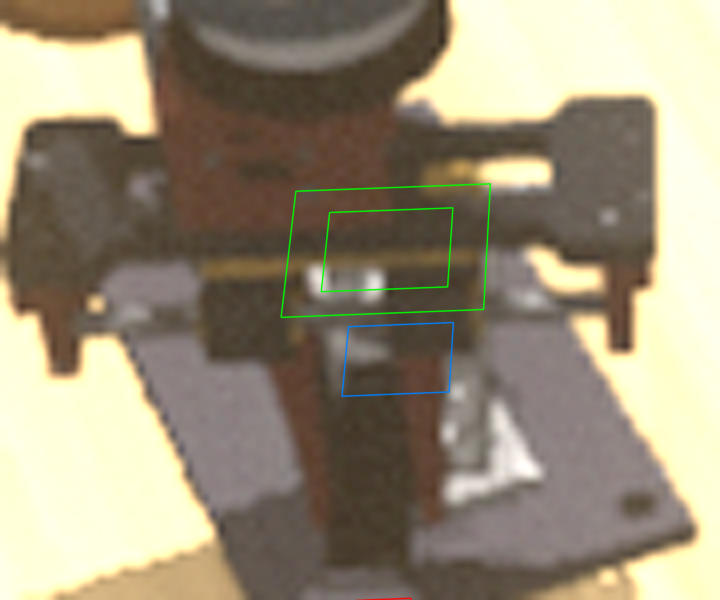

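```bash
python3 -c "
from ov import *
tcp=(514.7,-280.3,111.8)
Ls=[(W(SQ(31,26),tcp,.271),G),(W(SQ(19.5,26),tcp,.271),G)]
ov('pics/p5t_full.png','top',Ls,335,180,45,50,10,'pics/o6.png')
Ls.append((W([(170,17,40),(170,-17,40),(170,-17,6),(170,17,6)],tcp,.271),Rr))
ov('pics/p5_full.png','side',Ls,200,240,115,95,8,'pics/o7.png')
for n in P: print(n,(-cv2.Rodrigues(P[n]['rvec'])[0].T@P[n]['tvec']).round(0))
"
```

```text
side [ 365. -733.  818.]
top [ 560.   29. 1312.]
```

View pics/o6.png

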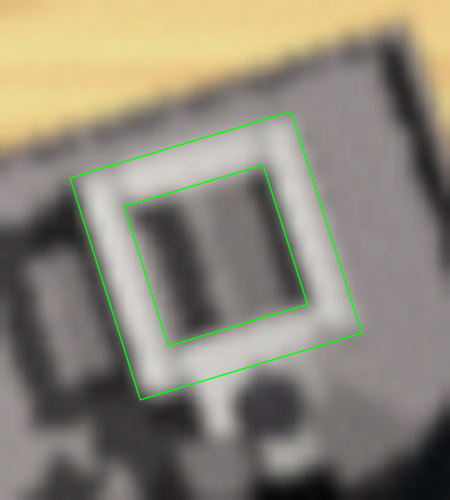

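View pics/o7.png

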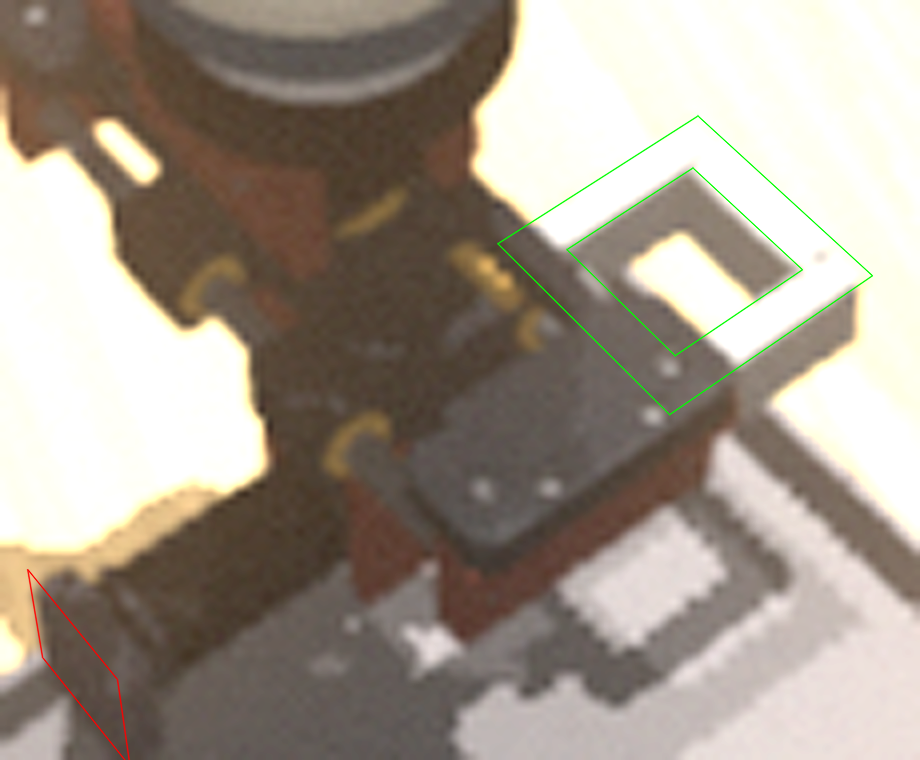

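```bash
python3 -c "
from ov import *
tcp=(524.5,59.5,119.3)
Q=lambda d:[(W([(170,17,40),(170,-17,40),(170,-17,6),(170,17,6)],tcp,1.219,d=d),G if d>95 else Rr)]
ov('pics/p6s_full.png','side',Q(97.3)+Q(93),160,180,60,50,10,'pics/o8.png')
tcp=(525,58.4,68.8)
ov('pics/p7s_full.png','side',Q(97.3)+Q(93),160,190,60,50,10,'pics/o9.png')
"
```

```text
(no output)
```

View pics/o8.png

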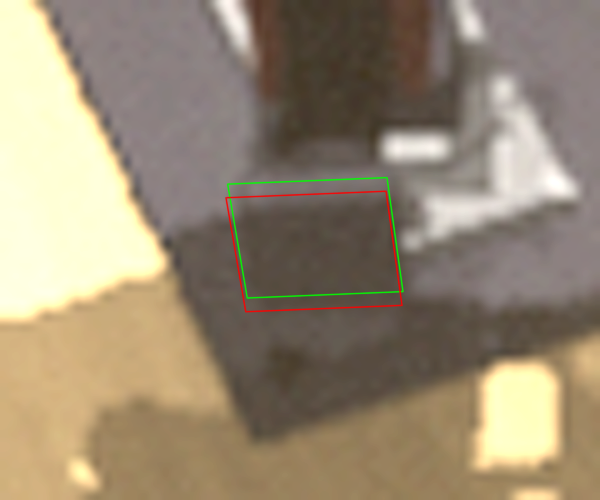

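View pics/o9.png

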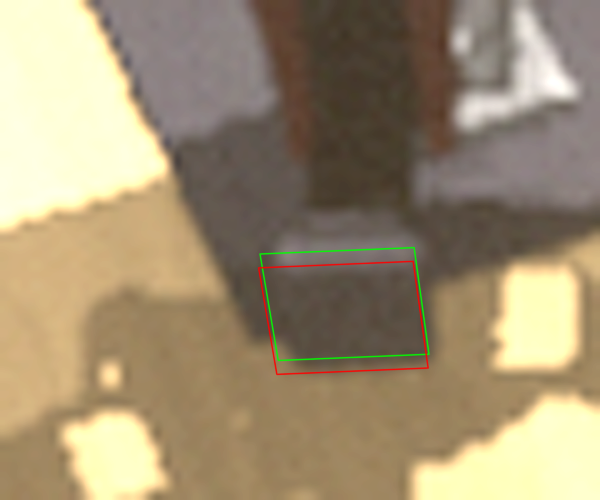

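The held wrench's ring and cap both appear about 4 mm nearer the gripper than at pick-up, so it probably slid in the grip. I trust the view of head and nut in the same image, shift, and look again.

{"name": "carry_out", "arguments": {"rows": [[[0.0025, -0.0013, 0], [0, 0, 0], 1], [[0.002, -0.0012, 0.004], [0, 0, 0], 1], [[0, 0, 0], [0, 0, 0], 1], [[0, 0, 0], [0, 0, 0], 1]]}}

```text
t: 14.4
ee_pos: [524.0, 64.3, 64.7]
orientation: [-2.576, -1.799, 0.0]
ft_force: [1.1, -0.1, -3.9]
width: 21.6
```

```bash
sed -i "s/^Ls=\[(W(SQ(31,26),tcp,p),G),(W(SQ(19.5,26),tcp,p),G),/Ls=[(W(SQ(31,26),tcp,p,d=93.1),G),(W(SQ(19.5,26),tcp,p,d=93.1),G),/; s/n=(557.5,150.7/n=(558,150.4/" look2.py; python3 look2.py p8
```

```text
t 14.40 [524.   64.3  64.7] psi 1.219 F [ 1.1 -0.1 -3.9] M [-0.23  0.11  0.04] w 21.6 q [ 0.1   0.53  1.93 -0.    0.68  0.45]
```

View pics/p8to.png

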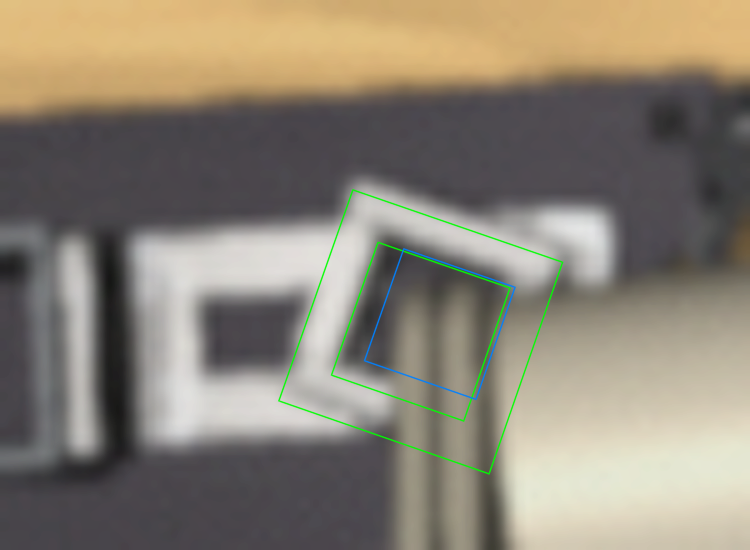

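The ring now lies over the nut within about 1 mm (p8to). I lower carefully.

{"name": "carry_out", "arguments": {"rows": [[[-0.0005, 0.0003, 0.005], [0, 0, 0], 1], [[0, 0, 0.005], [0, 0, 0], 1], [[0, 0, 0.003], [0, 0, 0], 1], [[0, 0, 0], [0, 0, 0], 1]]}}

```text
t: 14.83
ee_pos: [523.6, 63.3, 50.7]
orientation: [-2.575, -1.798, 0.002]
ft_force: [0.0, -0.3, -3.6]
width: 21.9
```

{"name": "carry_out", "arguments": {"rows": [[[0, 0, 0.003], [0, 0, 0], 1], [[0, 0, 0.002], [0, 0, 0], 1], [[0, 0, 0], [0, 0, 0], 1]]}}

```text
t: 15.08
ee_pos: [524.0, 63.5, 46.2]
orientation: [-2.576, -1.798, 0.001]
ft_force: [0.0, -0.3, -4.4]
width: 21.9
```

{"name": "carry_out", "arguments": {"rows": [[[0, 0, 0.002], [0, 0, 0], 1], [[0, 0, 0.002], [0, 0, 0], 1], [[0, 0, 0], [0, 0, 0], 1]]}}

```text
t: 15.33
ee_pos: [524.1, 63.5, 42.4]
orientation: [-2.576, -1.798, 0.001]
ft_force: [-0.2, -0.0, -4.8]
width: 21.9
```

{"name": "carry_out", "arguments": {"rows": [[[0, 0, 0.003], [0, 0, 0], 1], [[0, 0, 0.003], [0, 0, 0], 1], [[0, 0, 0], [0, 0, 0], 1]]}}

```text
t: 15.58
ee_pos: [523.9, 63.4, 36.1]
orientation: [-2.576, -1.798, 0.001]
ft_force: [-0.3, -0.4, -4.8]
width: 21.6
```

{"name": "carry_out", "arguments": {"rows": [[[0, 0, 0.003], [0, 0, 0], 1], [[0, 0, 0.002], [0, 0, 0], 1], [[0, 0, 0], [0, 0, 0], 1]]}}

```text
t: 15.83
ee_pos: [524.0, 63.4, 31.2]
orientation: [-2.576, -1.798, 0.001]
ft_force: [-0.8, -0.3, -5.1]
width: 21.8
```

{"name": "carry_out", "arguments": {"rows": [[[0, 0, 0.002], [0, 0, 0], 1], [[0, 0, 0.001], [0, 0, 0], 1], [[0, 0, 0], [0, 0, 0], 1]]}}

```text
t: 16.08
ee_pos: [524.3, 63.5, 28.7]
orientation: [2.576, 1.798, 0.0]
ft_force: [-0.5, -0.3, -2.7]
width: 21.8
```

Contact with the flange is starting: Fz changed from -5.1 to -2.7 at the predicted seated height of 28.7. One small press, then I look.

{"name": "carry_out", "arguments": {"rows": [[[0, 0, 0.001], [0, 0, 0], 1], [[0, 0, 0], [0, 0, 0], 1]]}}

```text
t: 16.25
ee_pos: [524.2, 63.3, 28.0]
orientation: [2.576, 1.798, -0.0]
ft_force: [-2.1, -2.4, 1.1]
width: 21.7
```

```bash
python3 look2.py p9
```

```text
t 16.25 [524.2  63.3  28. ] psi 1.219 F [-2.1 -2.4  1.1] M [-0.13  0.41  0.17] w 21.7 q [ 0.1   0.59  1.94 -0.    0.61  0.45]
```

View pics/p9to.png

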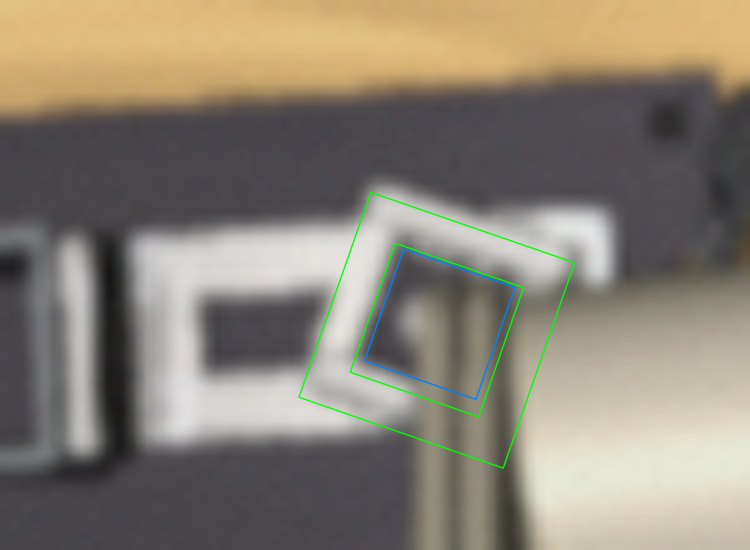

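View pics/p9so.png

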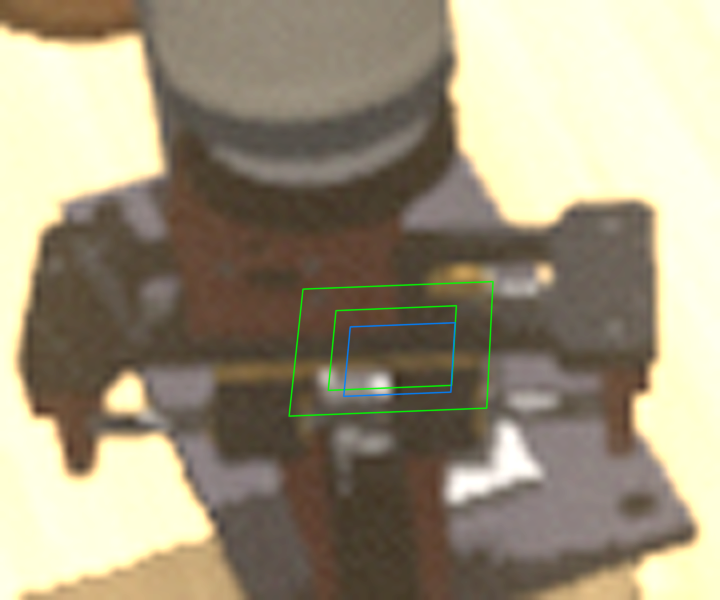

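The wrench is seated: underside about 22 mm, contact force reversed, ring around the nut in the top view. Next I turn clockwise about the nut axis.

{"name": "carry_out", "arguments": {"rows": [[[0.0001, -0.0037, 0], [0, 0, 0.04], 1], [[0.0001, -0.0037, 0], [0, 0, 0.04], 1], [[0.0001, -0.0037, 0], [0, 0, 0.04], 1], [[0.0001, -0.0037, 0], [0, 0, 0.04], 1], [[0.0001, -0.0037, 0], [0, 0, 0.04], 1]]}}

```text
t: 16.77
ee_pos: [507.3, 71.3, 27.9]
orientation: [2.743, 1.53, -0.001]
ft_force: [-2.9, -5.3, 2.9]
width: 21.8
```

{"name": "carry_out", "arguments": {"rows": [[[0.0001, -0.0037, 0], [0, 0, 0.04], 1], [[0.0001, -0.0037, 0], [0, 0, 0.04], 1], [[0.0001, -0.0037, 0], [0, 0, 0.04], 1], [[0.0001, -0.0037, 0], [0, 0, 0.04], 1], [[0, 0, 0], [0, 0, 0], 1]]}}

```text
t: 17.18
ee_pos: [494.5, 80.3, 27.9]
orientation: [-2.857, -1.306, 0.003]
ft_force: [-5.0, -3.0, 3.7]
width: 21.6
```

```bash
python3 look2.py p10
```

```text
t 17.18 [494.5  80.3  27.9] psi 0.857 F [-5.  -3.   3.7] M [-0.48  0.63  0.04] w 21.6 q [ 0.14  0.57  2.   -0.    0.58  0.85]
```

View pics/p10to.png

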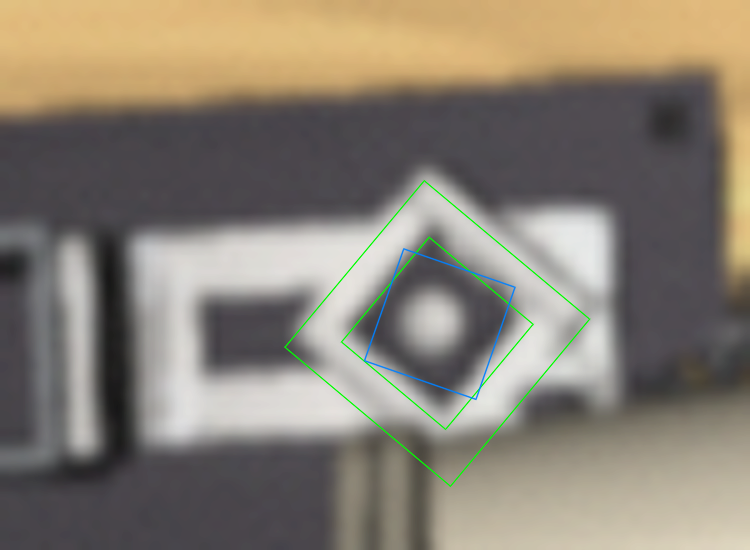

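The nut is turning with the socket (nut centre at 430,320, edges parallel to the opening). I continue in smaller steps towards the stop.

{"name": "carry_out", "arguments": {"rows": [[[-0.0002, -0.0037, 0], [0, 0, 0.04], 1], [[-0.0002, -0.0037, 0], [0, 0, 0.04], 1], [[-0.0002, -0.0037, 0], [0, 0, 0.04], 1], [[0, 0, 0], [0, 0, 0], 1]]}}

```text
t: 17.62
ee_pos: [486.0, 87.9, 27.7]
orientation: [-2.929, -1.134, 0.003]
ft_force: [-5.6, -0.9, 3.8]
width: 21.6
```

{"name": "carry_out", "arguments": {"rows": [[[0, -0.0028, 0], [0, 0, 0.03], 1], [[0, -0.0028, 0], [0, 0, 0.03], 1], [[0, 0, 0], [0, 0, 0], 1]]}}

```text
t: 17.87
ee_pos: [482.8, 92.2, 27.7]
orientation: [-2.961, -1.048, 0.002]
ft_force: [-4.5, 1.3, 1.8]
width: 22.3
```

```bash
python3 look2.py p11
```

```text
t 17.87 [482.8  92.2  27.7] psi 0.680 F [-4.5  1.3  1.8] M [0.53 0.84 0.69] w 22.3 q [0.16 0.56 2.02 0.   0.56 1.05]
```

View pics/p11to.png

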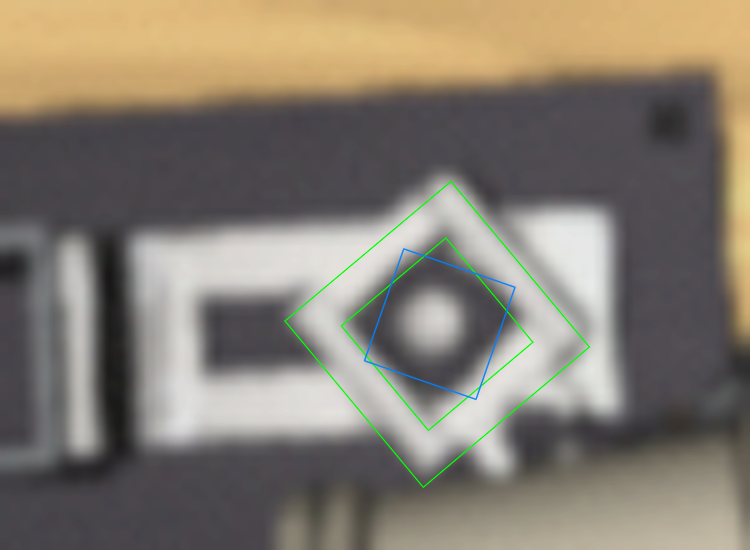

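The moment about z jumped to 0.7 N m, so the nut is near its stop. From here I rotate about the wrench's breakaway hinge.

{"name": "carry_out", "arguments": {"rows": [[[0, -0.0021, 0], [0, 0, 0.04], 1], [[0, -0.0021, 0], [0, 0, 0.04], 1], [[0, -0.0021, 0], [0, 0, 0.04], 1], [[0, 0, 0], [0, 0, 0], 1]]}}

```text
t: 18.3
ee_pos: [479.0, 97.2, 27.7]
orientation: [-3.019, -0.868, 0.002]
ft_force: [-5.3, 1.3, 3.5]
width: 22.0
```

```bash
python3 look2.py p12
```

```text
t 18.30 [479.   97.2  27.7] psi 0.560 F [-5.3  1.3  3.5] M [0.38 0.8  0.8 ] w 22.0 q [0.18 0.56 2.03 0.   0.56 1.19]
```

View pics/p12to.png

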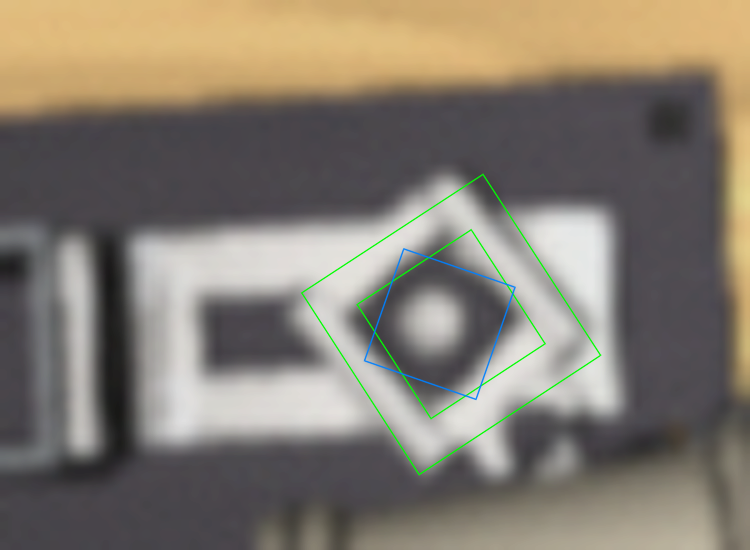

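The head now stays put while the handle breaks away (green prediction rotated past the ring). A bit more makes the trip unambiguous.

{"name": "carry_out", "arguments": {"rows": [[[0, -0.0021, 0], [0, 0, 0.04], 1], [[0, -0.0021, 0], [0, 0, 0.04], 1], [[0, -0.0021, 0], [0, 0, 0.04], 1], [[0, 0, 0], [0, 0, 0], 1], [[0, 0, 0], [0, 0, 0], 1]]}}

```text
t: 18.82
ee_pos: [475.9, 102.6, 27.7]
orientation: [-3.065, -0.689, 0.002]
ft_force: [-5.3, 2.4, 4.0]
width: 22.2
```

```bash
python3 look2.py p13; python3 -c "
from ov import *
ov('pics/p13t_full.png','top',[],170,195,90,65,8,'pics/p13w.png')"
```

```text
t 18.82 [475.9 102.6  27.7] psi 0.442 F [-5.3  2.4  4. ] M [0.52 0.91 0.86] w 22.2 q [0.19 0.56 2.03 0.   0.56 1.32]
```

View pics/p13w.png

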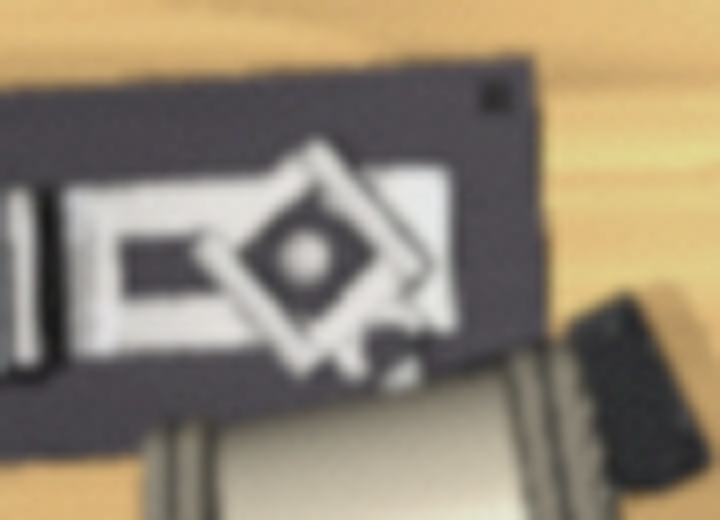

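View pics/p13so.png

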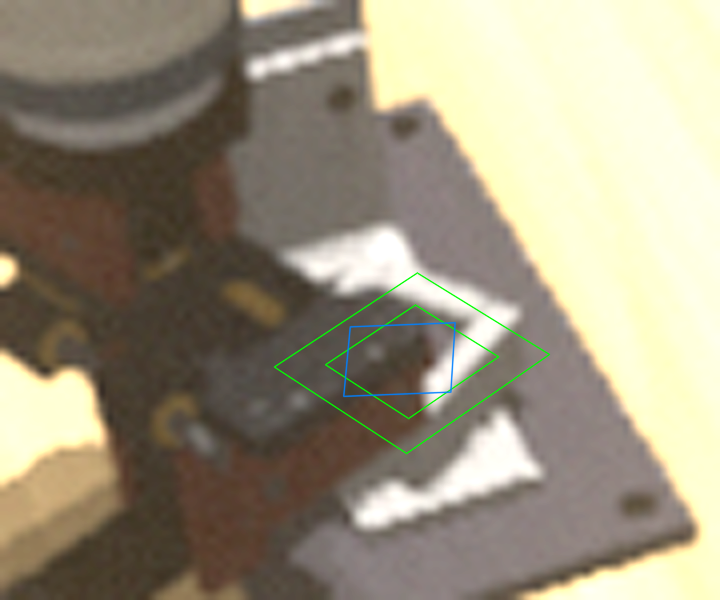

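The wrench has tripped: head ψ≈0.72 from the ring edges against handle ψ=0.44, so the joint is at about 0.28 rad. The nut and head are unmoved between the last two pictures. I unwind the handle about the hinge, then go a little back into the play.

{"name": "carry_out", "arguments": {"rows": [[[0, 0.0021, 0], [0, 0, -0.04], 1], [[0, 0.0021, 0], [0, 0, -0.04], 1], [[0, 0.0021, 0], [0, 0, -0.04], 1], [[0, 0.0021, 0], [0, 0, -0.04], 1], [[0, 0.0021, 0], [0, 0, -0.04], 1], [[0, 0.0021, 0], [0, 0, -0.04], 1], [[0, 0, 0], [0, 0, 0], 1]]}}

```text
t: 19.5
ee_pos: [483.1, 92.0, 27.7]
orientation: [-2.959, -1.052, 0.0]
ft_force: [-3.6, 3.9, 1.9]
width: 21.8
```

{"name": "carry_out", "arguments": {"rows": [[[0, 0.0028, 0], [0, 0, -0.03], 1], [[0, 0.0028, 0], [0, 0, -0.03], 1], [[0, 0.0028, 0], [0, 0, -0.03], 1], [[0, 0, 0], [0, 0, 0], 1]]}}

```text
t: 19.83
ee_pos: [489.2, 85.5, 27.8]
orientation: [-2.911, -1.182, -0.001]
ft_force: [-1.6, 4.7, -1.2]
width: 22.1
```

```bash
python3 look2.py p14
```

```text
t 19.83 [489.2  85.5  27.8] psi 0.771 F [-1.6  4.7 -1.2] M [0.85 0.34 0.47] w 22.1 q [0.15 0.56 2.01 0.   0.57 0.95]
```

View pics/p14to.png

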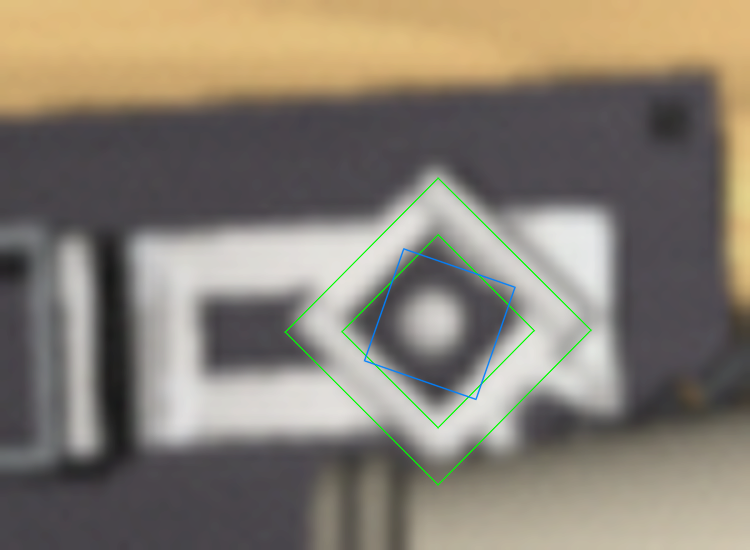

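Most of the remaining load is a sideways push of about 5 N at the head. I relieve it before lifting.

{"name": "carry_out", "arguments": {"rows": [[[0.0003, -0.0015, 0], [0, 0, 0], 1], [[0, 0, 0], [0, 0, 0], 1]]}}

```text
t: 20.1
ee_pos: [488.3, 86.5, 27.9]
orientation: [2.912, 1.177, 0.002]
ft_force: [-1.2, 0.2, 0.6]
width: 21.6
```

```bash
python3 -c "
from h import *
st()"
```

```text
t 20.10 [488.3  86.5  27.9] psi 0.768 F [-1.2  0.2  0.6] M [0.14 0.13 0.11] w 21.6 q [ 0.15  0.56  2.01 -0.    0.56  0.95]
```

Relieved (forces about 1 N). I lift straight up, slowly at first.

{"name": "carry_out", "arguments": {"rows": [[[0, 0, -0.003], [0, 0, 0], 1], [[0, 0, -0.004], [0, 0, 0], 1], [[0, 0, -0.004], [0, 0, 0], 1], [[0, 0, 0], [0, 0, 0], 1]]}}

```text
t: 20.43
ee_pos: [488.1, 86.4, 39.3]
orientation: [2.912, 1.178, 0.001]
ft_force: [-0.2, -0.0, -4.8]
width: 22.0
```

{"name": "carry_out", "arguments": {"rows": [[[0, 0, -0.005], [0, 0, 0], 1], [[0, 0, -0.006], [0, 0, 0], 1], [[0, 0, -0.01], [0, 0, 0], 1], [[0, 0, -0.015], [0, 0, 0], 1], [[0, 0, -0.02], [0, 0, 0], 1], [[0, 0, -0.02], [0, 0, 0], 1], [[0, 0, -0.02], [0, 0, 0], 1], [[0, 0, -0.015], [0, 0, 0], 1], [[0, 0, 0], [0, 0, 0], 1]]}}

```text
t: 21.18
ee_pos: [489.8, 86.8, 153.3]
orientation: [2.911, 1.178, 0.01]
ft_force: [0.9, 0.0, -5.4]
width: 22.0
```

```bash
python3 look2.py p15
```

```text
t 21.18 [489.8  86.8 153.3] psi 0.769 F [ 0.9  0.  -5.4] M [-0.17  0.18  0.05] w 22.0 q [ 0.15  0.34  1.96 -0.    0.83  0.95]
```

View pics/p15to.png

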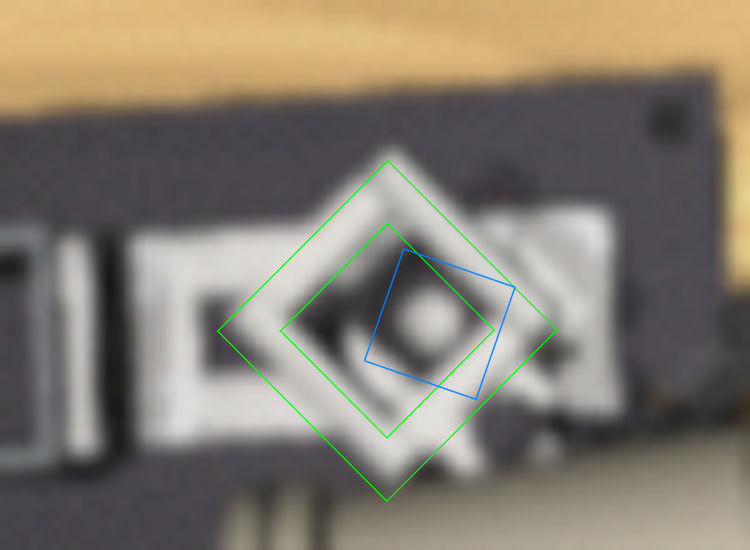

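View pics/p15so.png

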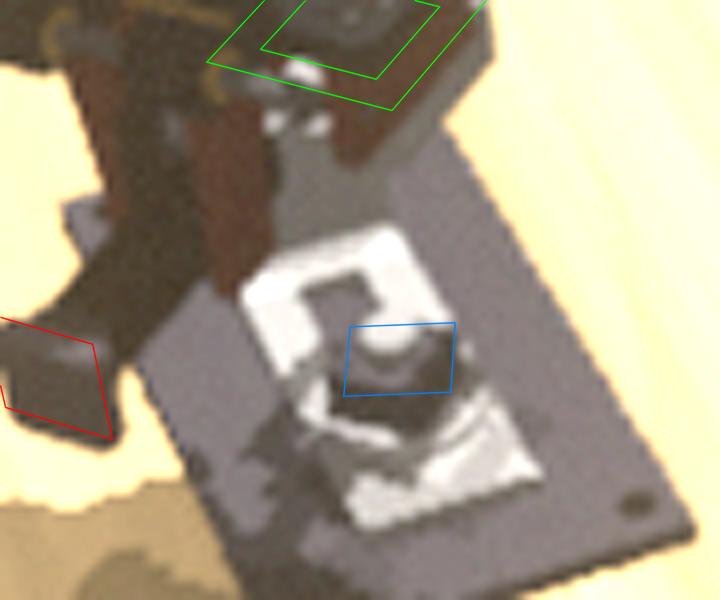

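The wrench is off, and the nut stands as a diamond (45°). I turn and carry the wrench back over the tray.

{"name": "carry_out", "arguments": {"rows": [[[0, 0, 0], [0, 0, 0.05], 1], [[0, 0, 0], [0, 0, 0.1], 1], [[0, 0, 0], [0, 0, 0.1], 1], [[0, 0, 0], [0, 0, 0.1], 1], [[0, 0, 0], [0, 0, 0.1], 1], [[0, 0, 0], [0, 0, 0.048], 1], [[0, 0, 0], [0, 0, 0], 1]]}}

```text
t: 21.87
ee_pos: [486.7, 86.3, 148.3]
orientation: [3.113, 0.421, -0.004]
ft_force: [0.1, 1.1, -4.0]
width: 21.5
```

```bash
python3 -c "
from h import *
st();plan(514.8,-280.5,120,.2706)"
```

```text
t 21.87 [486.7  86.3 148.3] psi 0.269 F [ 0.1  1.1 -4. ] M [-0.02  0.29 -0.01] w 21.5 q [0.15 0.34 1.97 0.   0.83 1.45]
psi 0.269 turn z(tool) -0.002  then shift mm [-71.  360.9  28.3] | levelling rot err [-0.     0.003 -0.002]
```

{"name": "carry_out", "arguments": {"rows": [[[-0.002, 0.01, 0], [0, 0, 0], 1], [[-0.004, 0.02, 0], [0, 0, 0], 1], [[-0.004, 0.02, 0], [0, 0, 0], 1], [[-0.004, 0.02, 0], [0, 0, 0], 1], [[-0.004, 0.02, 0], [0, 0, 0], 1], [[-0.004, 0.02, 0], [0, 0, 0], 1], [[-0.004, 0.02, 0], [0, 0, 0], 1], [[-0.004, 0.02, 0], [0, 0, 0], 1], [[-0.004, 0.02, 0], [0, 0, 0], 1], [[-0.004, 0.02, 0], [0, 0, 0], 1], [[-0.004, 0.02, 0], [0, 0, 0], 1], [[-0.004, 0.02, 0], [0, 0, 0], 1]]}}

```text
t: 22.87
ee_pos: [504.3, -149.0, 149.0]
orientation: [-3.112, -0.427, 0.002]
ft_force: [1.2, 0.0, -4.8]
width: 21.8
```

{"name": "carry_out", "arguments": {"rows": [[[-0.004, 0.02, 0.004], [0, 0, 0], 1], [[-0.004, 0.02, 0.004], [0, 0, 0], 1], [[-0.004, 0.02, 0.004], [0, 0, 0], 1], [[-0.004, 0.02, 0.004], [0, 0, 0], 1], [[-0.004, 0.02, 0.004], [0, 0, 0], 1], [[-0.004, 0.02, 0.004], [0, 0, 0], 1], [[-0.002, 0.011, 0.004], [0, 0, 0], 1], [[0, 0, 0], [0, 0, 0], 1], [[0, 0, 0], [0, 0, 0], 1]]}}

```text
t: 23.62
ee_pos: [514.1, -280.8, 120.8]
orientation: [-3.112, -0.423, 0.002]
ft_force: [-0.8, -0.1, -4.9]
width: 21.8
```

```bash
python3 -c "
from ov import *
st();plan(514.8,-280.5,11.7,.2706)
o=readout.get_obs();tcp=o['ee_pos'];p=psi()
snap('side','p16s',200,240,115,95,6);snap('top','p16t',145,195,105,65,7)
Ls=[(W(SQ(31,26),tcp,p),G),(W(SQ(19.5,26),tcp,p),G),(W([(170,17,40),(170,-17,40),(170,-17,6),(170,17,6)],tcp,p),Rr)]
ov('pics/p16s_full.png','side',Ls,200,240,115,95,6,'pics/p16so.png')
ov('pics/p16t_full.png','top',[],150,195,95,65,8,'pics/p16to.png')
"
```

```text
t 23.62 [ 514.1 -280.8  120.8] psi 0.270 F [-0.8 -0.1 -4.9] M [-0.09  0.27 -0.01] w 21.8 q [-0.52  0.5   1.78  0.    0.86  0.78]
psi 0.270 turn z(tool) -0.000  then shift mm [ 7.000e-01 -1.000e-01  1.091e+02] | levelling rot err [-0.001  0.001 -0.   ]
```

View pics/p16so.png

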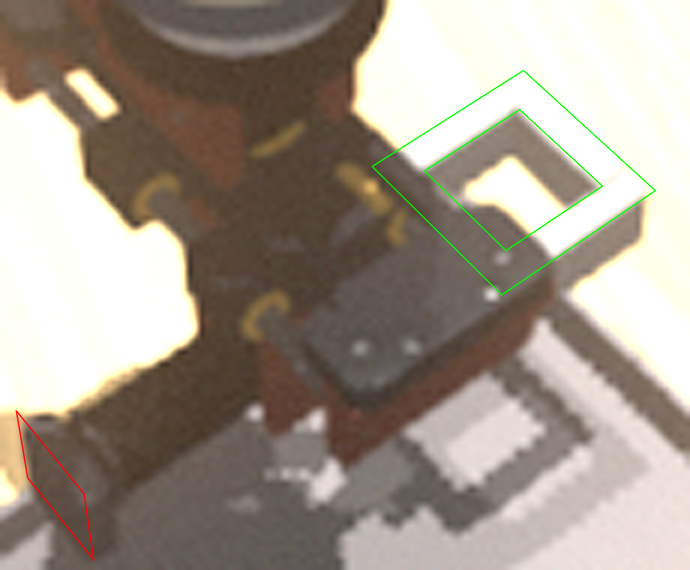

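View pics/p16to.png

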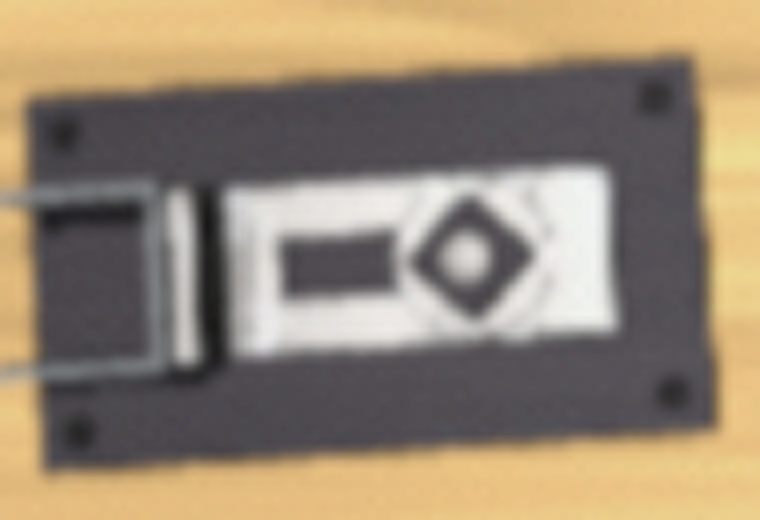

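The wrench is level over the tray. The nut's diagonals in p16to, (470,192)–(472,320) and (408,258)–(537,255), stand at 45° to the plate within about 2°, so it is tight, and the cleat is still home. I lower into the tray.

{"name": "carry_out", "arguments": {"rows": [[[0.0007, 0, 0.015], [0, 0, 0], 1], [[0, 0, 0.02], [0, 0, 0], 1], [[0, 0, 0.02], [0, 0, 0], 1], [[0, 0, 0.02], [0, 0, 0], 1], [[0, 0, 0.01], [0, 0, 0], 1], [[0, 0, 0.008], [0, 0, 0], 1], [[0, 0, 0.005], [0, 0, 0], 1], [[0, 0, 0.003], [0, 0, 0], 1], [[0, 0, 0], [0, 0, 0], 1], [[0, 0, 0], [0, 0, 0], 1]]}}

```text
t: 24.55
ee_pos: [516.2, -280.7, 21.3]
orientation: [3.112, 0.424, 0.001]
ft_force: [0.8, 0.2, -4.8]
width: 21.5
```

{"name": "carry_out", "arguments": {"rows": [[[0, 0, 0.003], [0, 0, 0], 1], [[0, 0, 0.002], [0, 0, 0], 1], [[0, 0, 0.001], [0, 0, 0], 1], [[0, 0, 0], [0, 0, 0], 1], [[0, 0, 0], [0, 0, 0], 1]]}}

```text
t: 24.97
ee_pos: [515.7, -280.5, 14.7]
orientation: [-3.113, -0.424, 0.0]
ft_force: [-0.5, 0.3, -4.6]
width: 21.6
```

{"name": "carry_out", "arguments": {"rows": [[[0, 0, 0.001], [0, 0, 0], 1], [[0, 0, 0.001], [0, 0, 0], 1], [[0, 0, 0.0005], [0, 0, 0], 1], [[0, 0, 0], [0, 0, 0], 1]]}}

```text
t: 25.3
ee_pos: [515.6, -280.4, 12.0]
orientation: [-3.113, -0.424, 0.0]
ft_force: [0.2, 0.6, -5.2]
width: 21.8
```

{"name": "carry_out", "arguments": {"rows": [[[0, 0, 0.0006], [0, 0, 0], 1], [[0, 0, 0], [0, 0, 0], 1], [[0, 0, 0], [0, 0, 0], 1]]}}

```text
t: 25.55
ee_pos: [515.7, -280.4, 11.7]
orientation: [3.113, 0.424, 0.0]
ft_force: [0.0, 0.8, -2.6]
width: 22.0
```

Contact with the tray floor. A touch more, then I open gently.

{"name": "carry_out", "arguments": {"rows": [[[0, 0, 0.0006], [0, 0, 0], 1], [[0, 0, 0], [0, 0, 0], 1]]}}

```text
t: 25.72
ee_pos: [515.8, -280.5, 11.6]
orientation: [3.113, 0.424, 0.0]
ft_force: [-1.5, 2.1, 4.6]
width: 21.7
```

{"name": "carry_out", "arguments": {"rows": [[[0, 0, 0], [0, 0, 0], 0.7], [[0, 0, 0], [0, 0, 0], 0.6], [[0, 0, 0], [0, 0, 0], 0.5], [[0, 0, 0], [0, 0, 0], 0.5], [[0, 0, 0], [0, 0, 0], 0.5], [[0, 0, -0.005], [0, 0, 0], 0.5], [[0, 0, -0.015], [0, 0, 0], 0.5], [[0, 0, -0.02], [0, 0, 0], 0.5], [[0, 0, -0.03], [0, 0, 0], 0.5], [[0, 0, -0.03], [0, 0, 0], 0.5], [[0, 0, -0.03], [0, 0, 0], 0.5], [[0, 0, -0.03], [0, 0, 0], 0.5]]}}

```text
t: 26.72
ee_pos: [515.5, -280.3, 172.7]
orientation: [-3.113, -0.424, 0.0]
ft_force: [0.1, -0.5, 0.3]
width: 44.1
```

{"name": "carry_out", "arguments": {"rows": [[[-0.02, -0.02, -0.02], [0, 0, 0], 0.5], [[-0.02, -0.03, -0.01], [0, 0, 0], 0.5], [[-0.02, -0.03, 0], [0, 0, 0], 0.5], [[-0.02, -0.03, 0], [0, 0, 0], 0.5], [[-0.02, -0.03, 0], [0, 0, 0], 0.5], [[-0.01, -0.03, 0], [0, 0, 0], 0.5], [[0, -0.03, 0], [0, 0, 0], 0.5], [[0, -0.02, 0], [0, 0, 0], 0.5], [[0, 0, 0], [0, 0, 0], 0.5]]}}

```text
t: 27.47
ee_pos: [348.9, -95.5, 201.1]
orientation: [-3.112, -0.427, 0.001]
ft_force: [0.1, -0.8, -0.2]
width: 44.0
```

```bash
python3 -c "
from h import *
st();snap('side','p17s',165,265,175,119,4.4);snap('top','p17t',75,90,340,200,2.3)"
```

```text
t 27.47 [348.9 -95.5 201.1] psi 0.273 F [ 0.1 -0.8 -0.2] M [-0.01  0.15 -0.02] w 44.0 q [-0.3   0.06  2.19  0.    0.9   1.  ]
```

View pics/p17s.png

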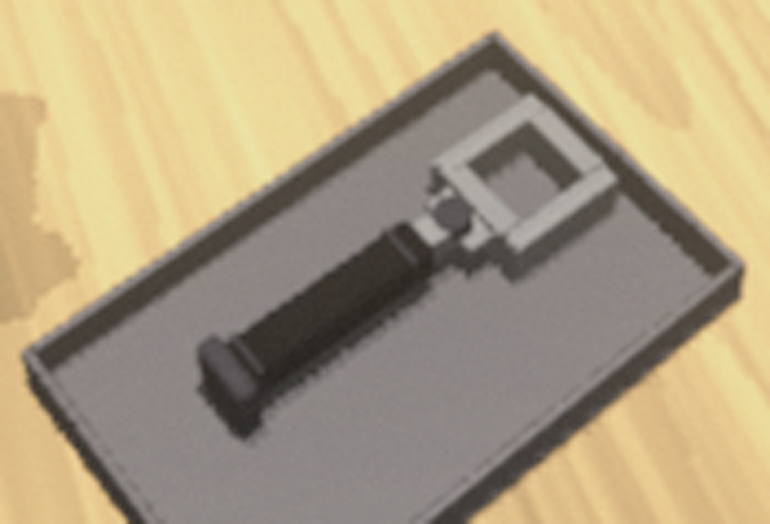

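View pics/p17t.png

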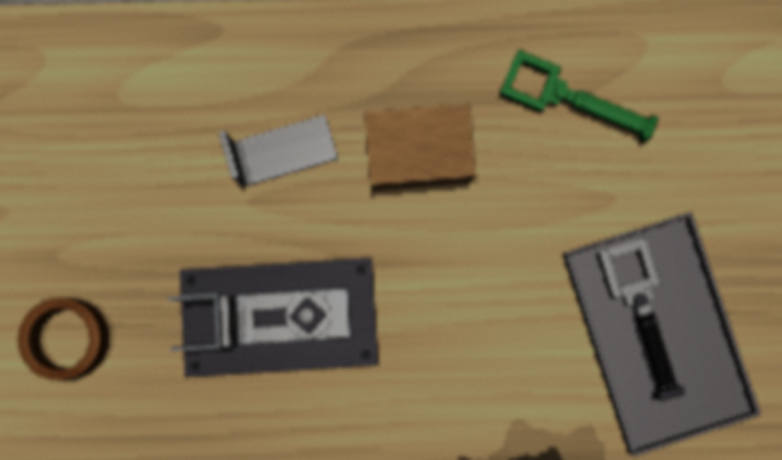

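The wrench lies flat in the tray (side crop, ring 525,175, cap 230,385). The cleat is home, the nut is a diamond at (305,316), and the carton, tape roll, spare cleat and green wrench are where they were. Handing in.

```bash
python3 -c "
from workcell import close_job
print(close_job())"
```

```text
the job is handed in; nothing more can be done
None
```

The rack foot is bolted up and the job was handed in at about 27.5 s of the 66 s allowed.

- **Cleat:** I pushed it with closed fingers until it stopped against the upright, with the force rising from about 4 N to 24 N. Later top views show the leg against the upright.
- **Nut and wrench:** I seated the socket fully on the nut, with contact at the predicted height of 22 mm above the bench. I turned it clockwise to the stop, and the handle joint tripped to about 0.28 rad by image and pose. I then unwound it within the play and lifted it off. After the lift, the nut stands at 45° to the rack foot within about 2°.
- **Return:** I set the wrench down on the tray floor (contact felt first) and then released it. It lies flat inside the tray, and the gripper is clear of everything.
- **Other items:** The carton, tape roll, spare cleat and green wrench look unmoved in the last top view.

**Disagreement:** Near the nut, the top camera placed the held wrench about 4 mm closer to the gripper than the pick-up measurement did. Back over the tray it agreed again. I aligned using the wrench and nut in the same image, and the socket went on without jamming.

**Not measured:** I judged the nut's tightness from the stop, the moment (about 0.8 N m) and its angle in the image, because its joint angle is not reported directly.

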